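# Fit the bangle post into its display stand

### The arm

A 6-joint arm with a two-finger parallel gripper is mounted at the origin on a cart in front of the work surface, level with it; the furniture and walls round the work are solid. World frame = base frame: x ahead of the robot, y to its left, z up, the work surface at z = 0. Lengths are in mm, angles in rad, forces in N, time in s.
With the tool pointing down it reaches from about 375 to 975 mm from the base axis. Payload 3.8 kg.
Tool frame: the origin (TCP) lies at the very end of the fingers, on their centre line; the grasp point (between the pads) lies 19 mm behind it; z points along the fingers, x is the direction in which the jaws open and shut, and the axes are right-handed (so a half turn about z gives the same grasp; the last joint's range is limited). The gripper opens to 85 mm and grips with 20 to 120 N. Pads are 22 mm wide; open, the fingers measure 114 mm over their backs; the gripper's body (76 mm by 85 mm) begins 54 mm behind the grasp point. The pads swing forward as they close: fully open they stand 13 mm farther back than shut.
Start: joints at [-1.28, 0.264, 1.604, -0, 1.274, -0.037], TCP at [217.318, -639.055, 231.28] pointing down, gripper open.
Joint ranges: [-2.63, 2.63], [-0.94, 2.18], [0.31, 2.57], [-1.31, 4.45], [0, 2.66], [-2.55, 2.55]. Speed limits (rad/s): [2.57, 2.57, 3.14, 3.14, 3.14, 3.14].

### API

Orientations are given as [roll, pitch, yaw] about the fixed x, y, z axes, in that order (R = Rz(yaw) Ry(pitch) Rx(roll)).
In Python, from cell import arm gives the robot as it stands.
- The arm moves only by the tool servo_tool, never from a script. Its argument "deltas" is text: rows parted by semicolons, each of 5 numbers parted by spaces: the shift along the tool's x, y, z in mm, then the turn about the tool's z in units of 8 degrees (1.0 is 8 degrees), then the opening, from -1 (shut) to 1 (fully open). In form: dx dy dz twist fingers; .... A call has exactly 5 rows; each row shifts and turns the pose as measured when the row begins, along the tool's axes as they then stand; what a row does not reach is not made up. A row lasts 1/10 s, in which the tool goes at most 50 mm and 8.59 degrees, less where a joint would pass 70% of its speed; a pose out of reach is approached as far as the arm can. A call with a gripper value outside its range is refused whole. The fingers move at their own pace and stop on an object; "force" is the grip in N (left out, the last holds). Time passes only in rows, so rows that do not move let the fingers close, or fill a call up. It gives the time, the measured TCP pose, the force and the opening at its end, in the units of the state.
- arm.state(): the state, without advancing time (a new reading comes with each control period).
- arm.capture(name): name is "side" or "top" or "wrist"; returns the picture (420x560x3 uint8, red, green, blue); there is no depth.
- arm.camera_info(name): a dict with "fx", "fy", "cx", "cy" (pixels), "rvec" (rotation vector, rad) and "tvec" (3), from world to camera coordinates, as OpenCV has them; the wrist camera has in their place "tool_from_camera" (4x4, takes a point from camera to tool coordinates, whose origin is the TCP and whose axes are the tool frame's). Camera axes: x right, y down, z forward; pixel columns grow to the right and rows downward; lengths in mm; the calibration is good to about 2 mm. A picture is of the moment at which its call begins: read the wrist's pose just before it. camera_info takes no time and is no camera call.
- arm.sign_off(): hands the job in, once; it reports no verdict.
The state is a dict: "time_s": time; "qpos": joint angles; "qvel": joint speeds; "tau": joint torques, N m; "ee_pos": TCP position; "eef_rot": TCP orientation; "force": force on the tool from outside, world axes, zero at the start; "torque": the same for the moment, N m; "opening": finger opening in mm.
Only numpy, scipy, OpenCV 4.12 (cv2) and the standard library are available. Lean on these libraries where they do the work, as an engineer would, in place of code of your own. Each camera call takes 0.05 s, during which the arm holds its last target.

### The job

Put the bangle post into the brass socket of the display stand. It fits tightly, so do it by feel: lean the post clearly to one side along the length of the stand (about 20 degrees), hook the lower edge of its foot a few millimetres into the hole, then stand it upright in the mouth of the hole and slide it gently down until it is fully home, keeping hold of it until then; do not force it, and leave the other goods where they stand.

Things in the scene. Friction and masses are not known exactly. Their poses are not given: they have to be found in the camera images.
- post_centre (a point): centre (half-way up) of the loose bangle post: a round pin 24 mm in diameter and 120 mm tall, lower 50 mm brass with a 1.5 mm rounded foot edge, rest light wood with a low domed top, about 0.14 kg; it stands upright on the counter. Straight sides from 2 to 114 mm above the foot, graspable there; z runs up along the post. A grip of 40 N or more holds it firm
- post_foot (a point): centre of the flat underside (foot) of the post, 60 mm below its centre; z runs up along the post
- stand_mid (a point): middle of the display stand at the level of its socket's flat top face, 49 mm above the counter; same axes as the stand. The socket's hole is round, upright, 25.5 mm in diameter, mouth chamfered 1.5 mm; 36 mm below the face lies a springy rubber pad (3 mm of give, 3.5 N per mm). Its centre is at x = 0 but anywhere from -10 to +10 mm along y from this point: the true place is NOT reported and must be found by feel or sight
- soap_box: pale pink and lilac flat boxed soap, 56x78x26 mm, origin under its centre; leave alone
- tin: round floral slip-lid tin, 74 mm across, 32 mm high, origin under its centre; leave alone
- bottle: white bottle with floral label, 50x63x171 mm, origin under its centre; leave alone
- tube: lilac cosmetic tube standing on its cap, 40x61x151 mm, origin under its centre; leave alone
- carton: floral green carton, 52x66x124 mm, origin under its centre; leave alone
- stand: display stand fixed to the counter: dark wooden block 110 mm (x) by 180 mm (y, the long way) by 46 mm high, origin under its middle, z up. On top a brass socket plate 58 mm (x) by 96 mm (y), 3 mm proud of the wood, with the one hole. The plate was clamped somewhere along y and stays put. Pressing the post on the stand with more than 28 N damages it
Not all that is in view belongs to the job. There is more than one size of the part that bears post_centre; the job needs the largest.

How it is judged:
By the outcome, as a careful person would: the job done as asked, in the order asked, and still so for the second after the job is handed in, with the robot touching nothing.
It also fails if it takes over 58 s, if anything falls off the work surface, if the arm or the gripper's body presses on something with over 40 N, if the wrist force passes 120 N, or if a joint passes its speed limit or range.

## Working session

There is one attempt and no reset: what is moved stays moved. The work goes in short steps, Python scripts to look and compute and a tool call to move; the robot and the scene stay as the last step left them, time stands still between calls to the robot, and variables do not carry over. Pictures are saved under pics/ and viewed, and the job is handed in when it is done.

Besides the shell and the picture viewer there is one more tool, called by a JSON object that holds its "method" and its "body", one argument or row to a line. servo_tool: Moves the arm, as the interface text tells. Its arguments: {"type":"object","properties":{"deltas":{"type":"string"},"force":{"type":"number"}},"required":["deltas"]}

```bash
ls -la; mkdir -p pics; python3 - <<'E'
from cell import arm
import cv2
print(arm.state())
for n in ["side","top","wrist"]:
    im=arm.capture(n); cv2.imwrite(f"pics/{n}0.png",im[:,:,::-1]); print(n,arm.camera_info(n))
E
```

```text
total 12
drwxr-xr-x  3 agent agent 4096 Dec  7 06:32 .
drwxr-xr-x 23 root  root  4096 Dec  7 06:32 ..
drwxr-xr-x  2 agent agent 4096 Dec  7 06:32 pics
{'time_s': 0.0, 'qpos': array([-1.27988568e+00,  2.64745027e-01,  1.60535477e+00, -7.13959291e-06,
        1.27369716e+00, -3.68804219e-02]), 'qvel': array([ 2.45742778e-03, -1.52724537e-03,  1.66459030e-05, -2.21414650e-04,
        5.17606671e-04,  1.89034986e-04]), 'tau': array([ 2.11604900e-03, -5.15109408e+01, -3.67313647e+01, -4.18812078e-06,
        1.27933591e-02,  1.75169464e-05]), 'ee_pos': array([ 217.1198137 , -638.36714478,  229.97788121]), 'eef_rot': array([-3.14151819e+00,  2.20305950e-03, -1.24300308e+00]), 'force': array([-0.36524104, -0.15124522, -0.01231963]), 'torque': array([-0.03970912,  0.01517664, -0.02754451]), 'opening': 85.35440969471637}
side {'fx': 512.4908181667664, 'fy': 512.4908181667664, 'cx': 282.516834327733, 'cy': 216.67709207471975, 'rvec': array([ 0.66637023, -2.27926002,  1.49916755]), 'tvec': array([ 449.67381585,  144.52523375, 1123.29401413])}
top {'fx': 457.39142529164275, 'fy': 457.39142529164275, 'cx': 282.35745354981697, 'cy': 213.33763306501243, 'rvec': array([ 2.13397727, -2.16454371,  0.15902512]), 'tvec': array([  47.54030581,  501.8279374 , 1102.18541693])}
wrist {'fx': 370.1918519551738, 'fy': 370.1918519551738, 'cx': 286.95204661548655, 'cy': 209.44889752052327, 'tool_from_camera': array([[ 9.99999564e-01, -9.32268953e-04,  4.53216251e-05,
        -4.52687535e-01],
       [ 8.77082388e-04,  9.55192657e-01,  2.95983478e-01,
        -7.56345242e+01],
       [-3.19227091e-04, -2.95983310e-01,  9.55193058e-01,
        -1.42147587e+02],
       [ 0.00000000e+00,  0.00000000e+00,  0.00000000e+00,
         1.00000000e+00]])}
```

View pics/side0.png

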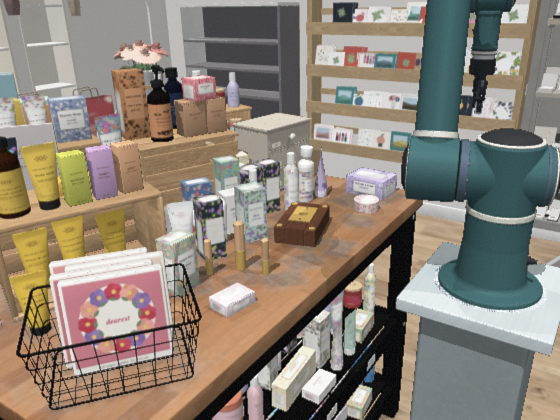

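View pics/top0.png

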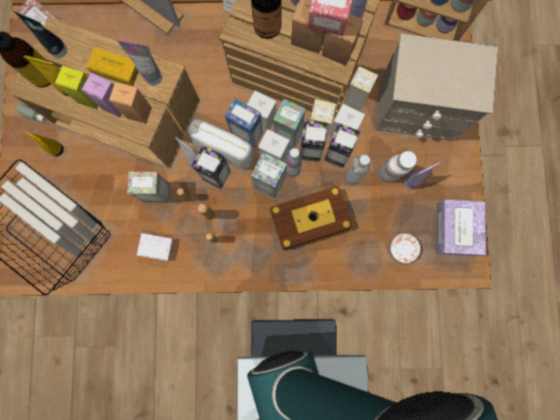

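View pics/wrist0.png

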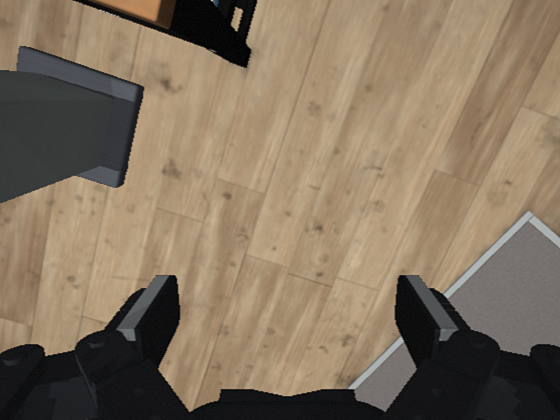

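```bash
python3 - <<'E'
import cv2,numpy as np
s=cv2.imread("pics/side0.png"); t=cv2.imread("pics/top0.png")
cv2.imwrite("pics/sc.png",cv2.resize(s[190:320,180:350],None,fx=4.5,fy=4.5,interpolation=cv2.INTER_CUBIC))
cv2.imwrite("pics/tc.png",cv2.resize(t[150:270,160:360],None,fx=4,fy=4,interpolation=cv2.INTER_CUBIC))
E
cat > h.py <<'E'
import numpy as np,cv2
from scipy.spatial.transform import Rotation as Rn
def cam(i):
    K=np.array([[i['fx'],0,i['cx']],[0,i['fy'],i['cy']],[0,0,1]]);R=cv2.Rodrigues(i['rvec'])[0];return K,R,np.array(i['tvec'])
def ray(i,u,v):
    K,R,t=cam(i); return -R.T@t, R.T@np.linalg.inv(K)@[u,v,1]
def atz(i,u,v,z):
    o,d=ray(i,u,v); return o+d*(z-o[2])/d[2]
def proj(i,P):
    K,R,t=cam(i); p=K@(R@np.array(P)+t); return p[:2]/p[2]
def wcam(i,st):
    T=np.eye(4);T[:3,:3]=Rn.from_euler('xyz',st['eef_rot']).as_matrix();T[:3,3]=st['ee_pos'];C=np.linalg.inv(T@i['tool_from_camera'])
    j=dict(i);j['rvec']=cv2.Rodrigues(C[:3,:3])[0].ravel();j['tvec']=C[:3,3];return j
E
```

```text
(no output)
```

View pics/sc.png

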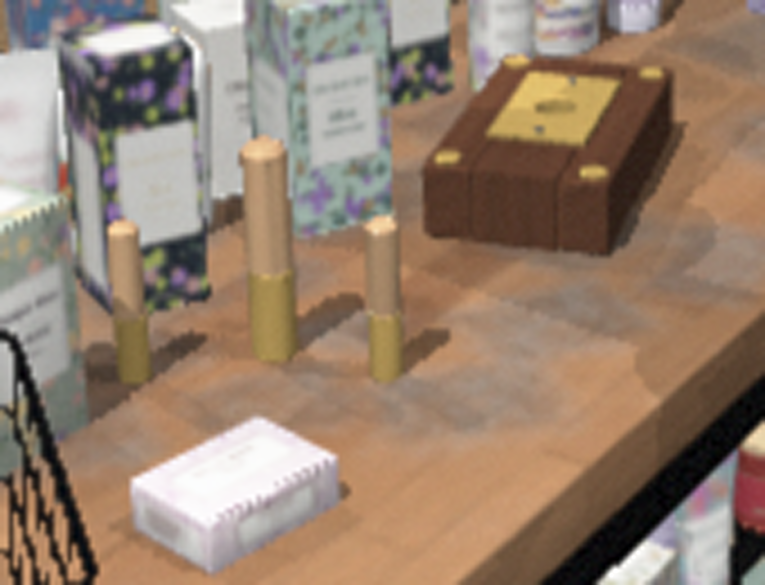

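View pics/tc.png

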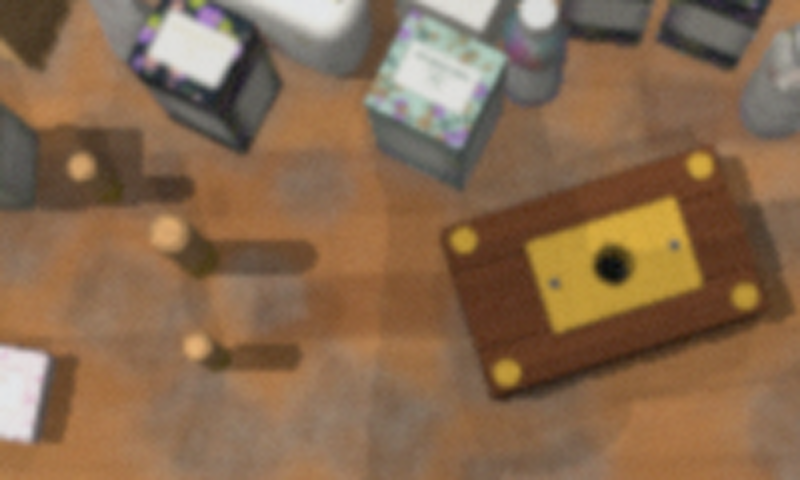

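```bash
python3 - <<'E'
from cell import arm
from h import *
t=arm.camera_info('top');s=arm.camera_info('side')
T=lambda u,v,z:atz(t,160+u/4,150+v/4,z).round(1)
S=lambda u,v,z:atz(s,180+u/4.5,190+v/4.5,z).round(1)
print('post top',T(170,233,119),S(264,148,119)); print('foot side',S(273,352,0))
print('small1',T(82,166,88),S(124,226,88),S(134,376,0)); print('small2',T(198,348,88),S(382,224,88))
c=[T(*p,46) for p in [(443,232),(712,147),(768,308),(493,397)]];print(c,np.mean(c,0))
for a,b in [(0,1),(1,2),(2,3),(3,0)]: print(np.linalg.norm(c[a]-c[b]), np.degrees(np.arctan2(*(c[b]-c[a])[1::-1])))
print('bosses',[T(*p,48) for p in [(463,240),(700,166),(744,296),(507,373)]], np.mean([T(*p,48) for p in [(463,240),(700,166),(744,296),(507,373)]],0))
print('plate',[T(*p,49) for p in [(525,242),(677,197),(703,288),(556,333)]], np.mean([T(*p,49) for p in [(525,242),(677,197),(703,288),(556,333)]],0))
print('hole',T(613,264,49),S(555,107,49))
E
```

```text
post top [504.9 224.9 119. ] [499.5 234.5 119. ]
foot side [504.4 230.6   0. ]
small1 [551.  283.1  88. ] [545.  291.5  88. ] [550.  288.2   0. ]
small2 [441.1 213.   88. ] [436.3 223.5  88. ]
[array([514.7,  68.9,  46. ]), array([565.9, -98.9,  46. ]), array([ 464.7, -130.1,   46. ]), array([412.5,  39.6,  46. ])] [489.45  -30.125  46.   ]
175.4373962415083 -73.03173410035748
105.9003304999564 -162.86544888508718
177.54697969833222 107.09798378048289
106.31711997604152 15.997213775243644
bosses [array([509.2,  56.6,  48. ]), array([553.6, -90.8,  48. ]), array([ 472.1, -115.3,   48. ]), array([426.9,  30.8,  48. ])] [490.45  -29.675  48.   ]
plate [array([507.3,  18.5,  49. ]), array([534.1, -75.9,  49. ]), array([477.3, -90.2,  49. ]), array([450.8,   0.5,  49. ])] [492.375 -36.775  49.   ]
hole [492.9 -35.3  49. ] [488.8 -28.2  49. ]
```

```bash
cat >> h.py <<'E'
def rows(st,tgt,yaw,n,grip=None):
    """n equal world steps to tgt / yaw(rad); prints tool-frame rows"""
    p=np.array(st['ee_pos'],float);R=Rn.from_euler('xyz',st['eef_rot']);y0=st['eef_rot'][2]
    dp=(np.array(tgt)-p)/n; dt=-((yaw-y0+np.pi)%(2*np.pi)-np.pi)/n
    for k in range(n):
        print(*(R.inv().apply(dp)).round(1),round(np.degrees(dt)/8,3))
        R=R*Rn.from_euler('z',dt)
E
python3 - <<'E'
from cell import arm
from h import *
s=arm.state(); rows(s,[480,-280,260],.288-.35,10)
E
```

```text
-25.5 -36.4 -2.9 -0.846
-21.0 -39.2 -2.9 -0.846
-16.3 -41.4 -2.9 -0.846
-11.3 -43.0 -2.9 -0.846
-6.1 -44.0 -2.9 -0.846
-0.9 -44.4 -2.9 -0.846
4.4 -44.2 -2.9 -0.846
9.5 -43.4 -2.9 -0.846
14.6 -42.0 -2.9 -0.846
19.4 -40.0 -2.9 -0.846
```

{"method": "servo_tool", "body": {
  "deltas": "-25 -36 -4 -0.85 0.1; -21 -39 -4 -0.85 0.1; -16 -41 -4 -0.85 0.1; -11 -43 -3 -0.85 0.1; -6 -44 -3 -0.85 0.1",
  "force": 20
}}

```text
time_s: 0.65
ee_pos: [346.1, -457.7, 244.8]
eef_rot: [-3.14, 0.006, -0.637]
force: [0.4, 0.0, 0.7]
opening: 47.2
```

{"method": "servo_tool", "body": {
  "deltas": "-1 -44 -3 -0.85 0.1; 4 -44 -3 -0.85 0.1; 9 -43 -3 -0.85 0.1; 14 -42 -3 -0.85 0.1; 19 -40 -3 -0.85 0.1"
}}

```text
time_s: 1.15
ee_pos: [473.3, -266.6, 259.6]
eef_rot: [-3.136, 0.004, -0.02]
force: [-0.7, -0.1, 0.8]
opening: 46.9
```

```bash
python3 - <<'E'
from cell import arm
from h import *
s=arm.state(); print(s['ee_pos'],s['eef_rot'],s['opening']);rows(s,[470,215,240],.288,10)
E
```

```text
[ 473.34332784 -266.5757685   259.59384505] [-3.13574198  0.00416886 -0.01951359] 46.892750516614676
-1.3 -48.1 2.2 -0.22
0.2 -48.1 2.2 -0.22
1.7 -48.1 2.2 -0.22
3.2 -48.0 2.2 -0.22
4.6 -47.9 2.2 -0.22
6.1 -47.8 2.2 -0.22
7.6 -47.5 2.2 -0.22
9.0 -47.3 2.2 -0.22
10.5 -47.0 2.2 -0.22
11.9 -46.6 2.2 -0.22
```

{"method": "servo_tool", "body": {
  "deltas": "-1 -48 1 -0.4 0.1; 0 -48 1 -0.4 0.1; 3 -48 1 -0.4 0.1; 5 -48 1 -0.4 0.1; 7 -48 1 -0.4 0.1"
}}

```text
time_s: 1.65
ee_pos: [465.4, -17.9, 255.5]
eef_rot: [-3.135, -0.0, 0.273]
force: [0.1, 0.1, -0.0]
opening: 46.8
```

```bash
python3 - <<'E'
from cell import arm
from h import *
s=arm.state(); im=arm.capture('wrist'); cv2.imwrite('pics/w1.png',im[:,:,::-1]); print(s['ee_pos'],s['eef_rot'],s['opening'],s['qvel'].round(3))
import pickle; pickle.dump((s,arm.camera_info('wrist')),open('w1.pkl','wb'))
rows(s,[475,205,240],.288,5)
E
```

```text
[465.37448614 -17.93736441 255.52330317] [-3.13542154e+00 -1.65837898e-04  2.72619955e-01] 46.75033844770313 [ 1.039 -0.168  0.16   0.006 -0.003  0.453]
13.9 -42.4 3.4 -0.022
14.0 -42.4 3.4 -0.022
14.1 -42.3 3.4 -0.022
14.2 -42.3 3.4 -0.022
14.4 -42.2 3.4 -0.022
```

View pics/w1.png

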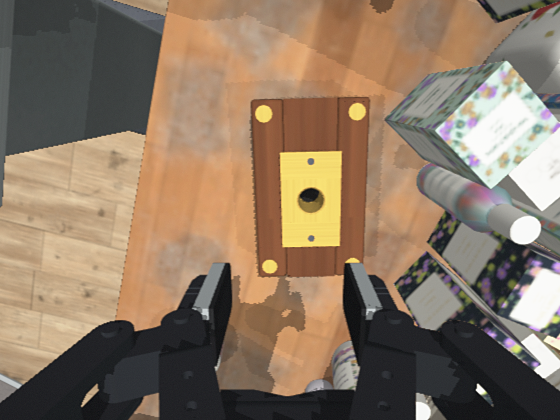

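```bash
python3 - <<'E'
from h import *
import pickle
s,i=pickle.load(open('w1.pkl','rb')); j=wcam(i,s)
im=cv2.imread('pics/w1.png'); cv2.imwrite('pics/w1c.png',cv2.resize(im[85:290,235:385],None,fx=4,fy=2.9*4/2.9,interpolation=cv2.INTER_CUBIC)[:,:])
for n,u,v,z in [('hole',311,200,49),('b1',263,113,48),('b2',357,111,48),('b3',269.5,267,48),('b4',353,263,48),('p1',280,152.5,49),('p2',341,151.5,49),('p3',341.5,246,49),('p4',282.5,247,49),('c1',251,99,46),('c2',369,97,46),('c3',258,276,46)]:
    print(n,atz(j,u,v,z).round(1))
E
```

```text
hole [493.6 -31.9  49. ]
b1 [427.7  35.2  48. ]
b2 [510.1  60.   48. ]
b3 [ 472.9 -112.7   48. ]
b4 [554.9 -85.2  48. ]
p1 [452.2   4.7  49. ]
p2 [507.2  21.   49. ]
p3 [537.3 -70.   49. ]
p4 [479.9 -87.2  49. ]
c1 [414.   44.1  46. ]
c2 [517.   74.6  46. ]
c3 [ 464.1 -127.    46. ]
```

View pics/w1c.png

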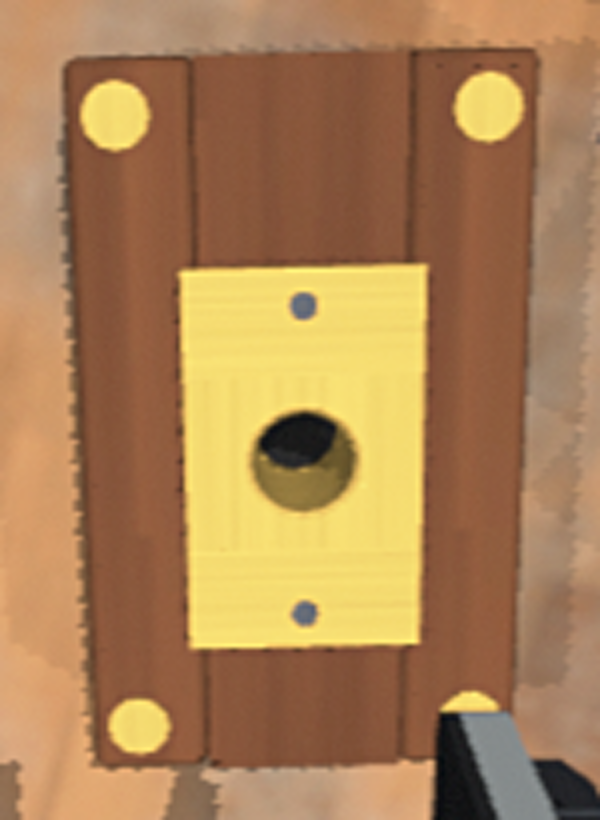

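{"method": "servo_tool", "body": {
  "deltas": "18 -44 2 -0.05 0.1; 18 -44 2 -0.05 0.1; 18 -44 2 -0.05 0.1; 18 -44 2 -0.05 0.1; 10 -20 2 -0.05 0.1"
}}

```text
time_s: 2.2
ee_pos: [484.8, 201.1, 247.5]
eef_rot: [-3.13, -0.003, 0.315]
force: [0.6, 0.2, 0.5]
opening: 46.8
```

```bash
python3 - <<'E'
from cell import arm
from h import *
s=arm.state(); im=arm.capture('wrist'); cv2.imwrite('pics/w2.png',im[:,:,::-1]); print(s['ee_pos'],s['eef_rot'],s['opening'],s['qvel'].round(3))
import pickle; pickle.dump((s,arm.camera_info('wrist')),open('w2.pkl','wb'))
E
```

```text
[484.75514948 201.14623313 247.53478054] [-3.13048423e+00 -2.61379297e-03  3.14936245e-01] 46.76411771212572 [ 0.383  0.234 -0.184 -0.038 -0.042  0.313]
```

View pics/w2.png

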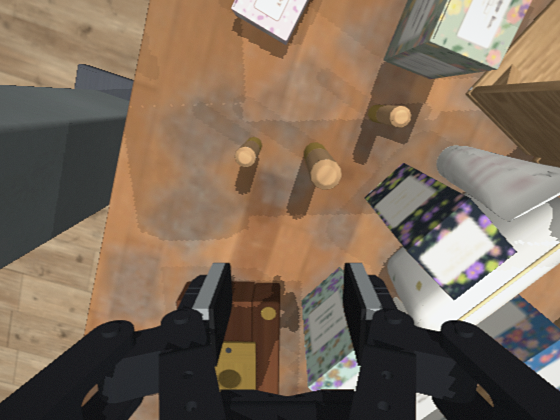

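```bash
python3 - <<'E'
from h import *
import pickle
from cell import arm
s,i=pickle.load(open('w2.pkl','rb')); j=wcam(i,s)
print(atz(j,326,173,119).round(1),'foot',atz(j,311,148,3).round(1),'small',atz(j,245,157,88).round(1),atz(j,400,117,88).round(1))
s=arm.state();print(s['ee_pos'])
rows(s,[503,231,170],.293,3)
E
```

```text
[505.9 230.9 119. ] foot [501.1 233.6   3. ] small [443.5 218.3  88. ] [551.7 286.9  88. ]
[485.03343777 203.07409645 247.07485071]
8.5 -6.7 25.8 0.055
8.5 -6.7 25.8 0.055
8.4 -6.8 25.8 0.055
```

{"method": "servo_tool", "body": {
  "deltas": "9 -7 28 0.1 0.1; 9 -7 28 0.1 0.1; 8 -7 28 0.1 0.1; 0 0 10 0 0.1; 0 0 0 0 0.1"
}}

```text
time_s: 2.75
ee_pos: [504.7, 234.0, 151.1]
eef_rot: [-3.13, -0.004, 0.277]
force: [0.8, 0.2, -0.2]
opening: 46.7
```

```bash
python3 - <<'E'
from cell import arm
from h import *
s=arm.state(); im=arm.capture('wrist'); cv2.imwrite('pics/w3.png',im[:,:,::-1]); print(s['ee_pos'],s['eef_rot'],s['opening'],s['qvel'].round(3))
im=arm.capture('side'); cv2.imwrite('pics/s3.png',cv2.resize(im[130:330,130:400,::-1],None,fx=2.8,fy=2.8))
import pickle; pickle.dump((s,arm.camera_info('wrist')),open('w3.pkl','wb'))
E
```

```text
[504.69402142 234.04169536 151.1066635 ] [-3.1295058  -0.00351693  0.27694216] 46.65780930052192 [-0.001  0.006 -0.001  0.     0.003 -0.   ]
```

View pics/w3.png

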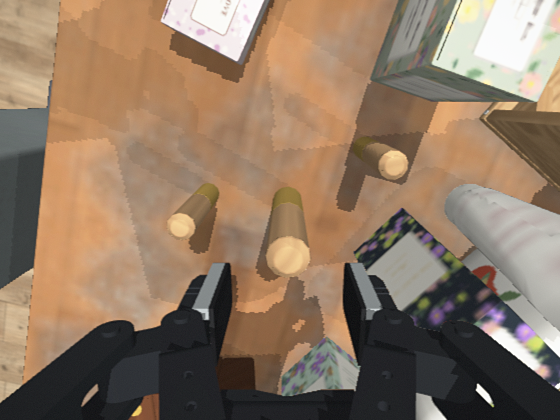

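View pics/s3.png

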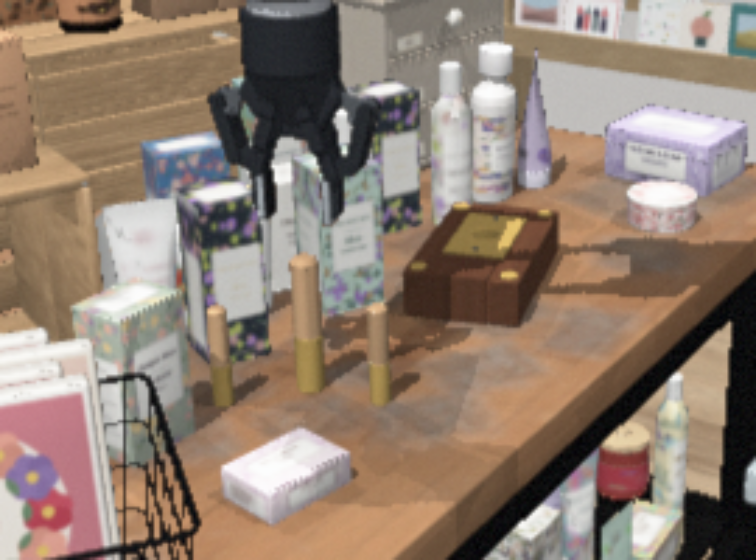

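```bash
python3 - <<'E'
from h import *
import pickle
s,i=pickle.load(open('w3.pkl','rb')); j=wcam(i,s)
print(atz(j,289,257,118.5).round(1),'foot',atz(j,288,195,0).round(1)); print('carton', atz(j,403,210,124), atz(j,390,345,0),atz(j,353,253,0),atz(j,360,300,124),atz(j,358,256,124))
st=dict(s); 
rows(s,[504.5,231.5,73],.293,2)
E
```

```text
[506.8 231.1 118.5] foot [506.2 233.8   0. ]
carton [552.06857518 271.7517787  124.        ] [636.78452137 121.19161318   0.        ] [573.93234418 199.53446373   0.        ] [548.04930765 220.16458382 124.        ] [539.04378523 243.22910276 124.        ]
-0.6 1.7 39.0 -0.058
-0.6 1.7 39.0 -0.058
```

```bash
python3 - <<'E'
from h import *
from cell import arm
t=arm.camera_info('top');s=arm.camera_info('side')
T=lambda u,v,z:atz(t,160+u/4,150+v/4,z).round(1)
for p in [(133,57),(157,2),(222,95),(245,40)]: print(T(*p,124),T(*p,140))
print(T(243,148,0),T(145,85,0),T(280,85,0))
S=lambda u,v,z:atz(s,180+u/4.5,190+v/4.5,z).round(1)
print('side base',S(108,312,0),S(208,295,0),'top',S(100,55,124),S(200,40,124),S(65,30,124))
w=arm.state()
import pickle
_,i=pickle.load(open('w3.pkl','rb')); j=wcam(i,w)
for P in [(548,252,124),(573,205,124)]: print(proj(j,P))
E
```

```text
[608.1 246.6 124. ] [604.  243.6 140. ]
[640.9 233.1 124. ] [636.3 230.2 140. ]
[584.8 194.7 124. ] [581.  192.5 140. ]
[617.4 181.5 124. ] [613.1 179.5 140. ]
[578.7 198.6   0. ] [621.3 262.5   0. ] [620.1 174.8   0. ]
side base [608.7 241.6   0. ] [574.8 197.7   0. ] top [647.8 188.9 124. ] [615.  143.1 124. ] [691.  169.6 124. ]
[377.60061406 243.11502684]
[391.79464746 333.15669208]
```

{"method": "servo_tool", "body": {
  "deltas": "0 1 26 -0.1 0.1; 0 1 26 -0.1 0.1; 0 0 20 0 0.1; 0 0 6 0 0.1; 0 0 0 0 0.1"
}}

```text
time_s: 3.35
ee_pos: [514.2, 233.6, 84.1]
eef_rot: [-3.128, -0.025, 0.303]
force: [0.5, 0.1, 0.9]
opening: 47.1
```

{"method": "servo_tool", "body": {
  "deltas": "0 0 0 0 -1; 0 0 0 0 -1; 0 0 0 0 -1; 0 0 0 0 -1; 0 0 0 0 -1",
  "force": 50
}}

```text
time_s: 3.85
ee_pos: [517.4, 234.4, 89.8]
eef_rot: [-3.128, -0.033, 0.303]
force: [-0.1, 0.5, -1.4]
opening: 22.9
```

```bash
python3 - <<'E'
from cell import arm
from h import *
s=arm.state(); print({k:(v.round(3) if hasattr(v,'round') else v) for k,v in s.items()})
im=arm.capture('side'); cv2.imwrite('pics/s4.png',cv2.resize(im[130:330,130:400,::-1],None,fx=2.8,fy=2.8))
rows(s,[455,140,85],.293,3)
E
```

```text
{'time_s': 3.85, 'qpos': array([0.375, 0.172, 1.995, 0.014, 0.941, 0.064]), 'qvel': array([-0.   , -0.005, -0.003, -0.   ,  0.002,  0.   ]), 'tau': array([-2.1000e-02, -4.2299e+01, -3.2527e+01,  5.0000e-02, -1.9300e-01,
       -0.0000e+00]), 'ee_pos': array([517.414, 234.441,  89.847]), 'eef_rot': array([-3.128, -0.033,  0.303]), 'force': array([-0.065,  0.483, -1.385]), 'torque': array([-0.07 ,  0.031,  0.071]), 'opening': 22.873031764823665}
-29.3 23.8 0.3 0.024
-29.2 23.9 0.3 0.024
-29.1 24.0 0.3 0.024
```

View pics/s4.png

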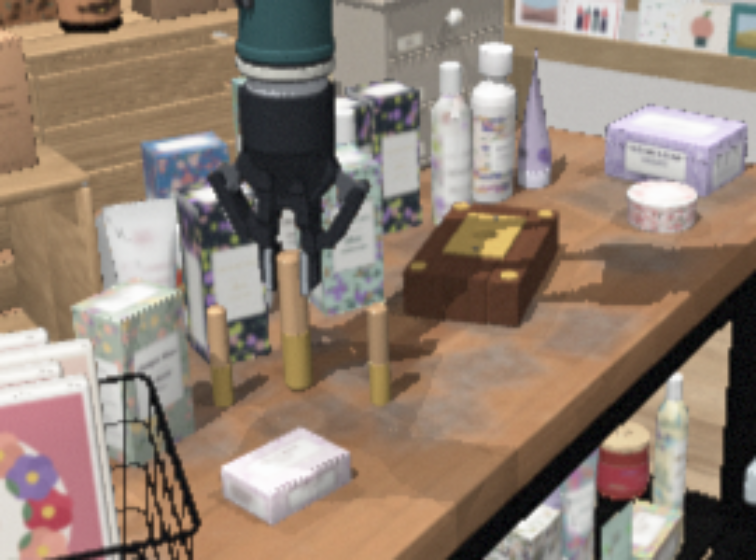

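```bash
python3 - <<'E'
from cell import arm
from h import *
im=arm.capture('top'); cv2.imwrite('pics/t5.png',cv2.resize(im[100:400,130:400,::-1],None,fx=2,fy=2)); 
im=arm.capture('wrist'); cv2.imwrite('pics/w5.png',im[:,:,::-1])
s=arm.state(); print(s['ee_pos'],s['eef_rot'],s['time_s'],s['force'],s['qvel'].round(3))
E
```

```text
[517.166284   234.33898774  89.43350951] [-3.12795782 -0.03248238  0.30281503] 4.0 [-0.58746504  0.01370317 -0.52366969] [0.001 0.004 0.003 0.    0.002 0.   ]
```

View pics/t5.png

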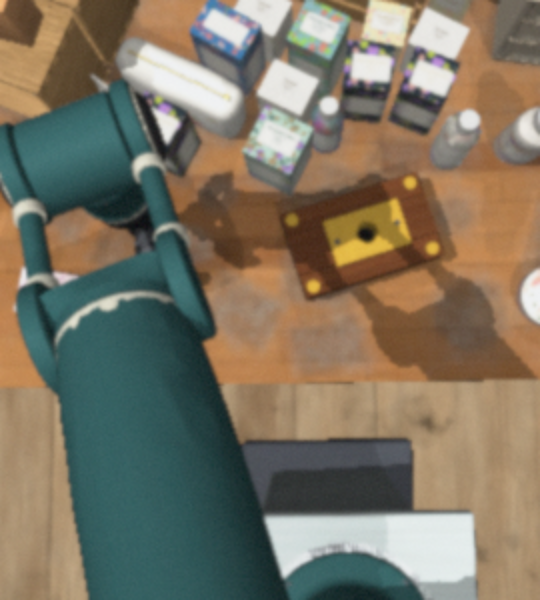

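View pics/w5.png

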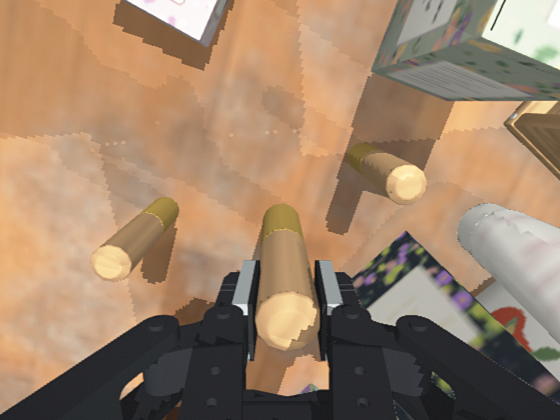

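{"method": "servo_tool", "body": {
  "deltas": "0 0 0 0 0.0; 0 0 0 0 0.0; 0 0 0 0 0.0; 0 0 5 0 0.0; 0 0 5 0 0.0"
}}

```text
time_s: 4.5
ee_pos: [518.4, 235.0, 79.9]
eef_rot: [-3.128, -0.035, 0.303]
force: [-0.1, 0.1, 0.5]
opening: 42.4
```

```bash
python3 - <<'E'
from cell import arm
from h import *
s=arm.state(); print({k:(v.round(3) if hasattr(v,'round') else v) for k,v in s.items()})
im=arm.capture('wrist'); cv2.imwrite('pics/w6.png',im[:,:,::-1])
s=arm.state(); print({k:(v.round(3) if hasattr(v,'round') else v) for k,v in s.items()})
E
```

```text
{'time_s': 4.5, 'qpos': array([0.375, 0.185, 2.   , 0.014, 0.92 , 0.063]), 'qvel': array([-0.002,  0.067,  0.027,  0.001, -0.103,  0.001]), 'tau': array([-5.0000e-03, -4.2630e+01, -3.1943e+01,  4.9000e-02, -9.7000e-02,
        1.0000e-03]), 'ee_pos': array([518.421, 235.04 ,  79.926]), 'eef_rot': array([-3.128, -0.035,  0.303]), 'force': array([-0.075,  0.086,  0.461]), 'torque': array([-0.054,  0.024, -0.016]), 'opening': 42.4437064251688}
{'time_s': 4.55, 'qpos': array([0.375, 0.186, 2.001, 0.014, 0.92 , 0.063]), 'qvel': array([ 0.   , -0.002,  0.004, -0.001,  0.023,  0.   ]), 'tau': array([ 3.0000e-03, -4.4208e+01, -3.3102e+01,  5.0000e-02, -2.4200e-01,
        0.0000e+00]), 'ee_pos': array([517.831, 234.847,  78.948]), 'eef_rot': array([-3.128, -0.033,  0.303]), 'force': array([-0.111, -0.175, -0.646]), 'torque': array([-0.031, -0.006,  0.011]), 'opening': 42.615570619884274}
```

View pics/w6.png

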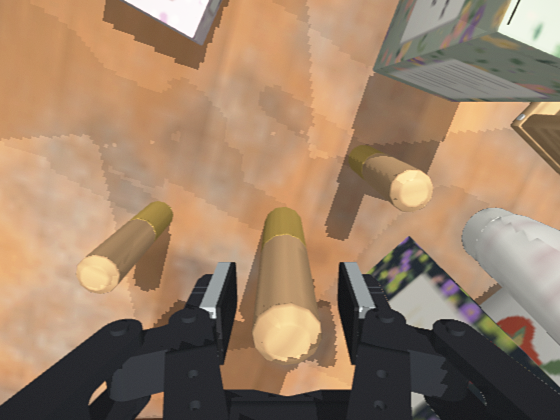

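```bash
python3 - <<'E'
from cell import arm
from h import *
s=arm.state(); j=wcam(arm.camera_info('wrist'),s)
P=atz(j,287,330,119);Q=atz(j,282.5,222,0);print(P,Q)
R=Rn.from_euler('xyz',s['eef_rot']);print(R.inv().apply(P-s['ee_pos']),R.inv().apply(Q-s['ee_pos']))
E
```

```text
[515.76053163 237.48613906 119.        ] [517.61212084 235.0035081    0.        ]
[  0.14986623  -3.68632507 -40.02266294] [-2.79759441  0.86765945 78.89396979]
```

{"method": "servo_tool", "body": {
  "deltas": "0 0 3 0 0.0; 0 0 3 0 0.0; 0 0 2 0 0.0; 0 0 0 0 0.0; 0 0 0 0 0.0"
}}

```text
time_s: 5.05
ee_pos: [517.3, 234.7, 68.9]
eef_rot: [-3.128, -0.031, 0.303]
force: [0.7, -0.4, 0.6]
opening: 42.6
```

{"method": "servo_tool", "body": {
  "deltas": "0 0 0 0 -1; 0 0 0 0 -1; 0 0 0 0 -1; 0 0 0 0 -1; 0 0 0 0 -1",
  "force": 50
}}

```text
time_s: 5.55
ee_pos: [517.1, 234.7, 69.3]
eef_rot: [-3.128, -0.031, 0.303]
force: [-0.3, 0.3, -0.3]
opening: 22.7
```

{"method": "servo_tool", "body": {
  "deltas": "0 0 -6 0 -1; 0 0 -6 0 -1; 0 0 -3 0 -1; 0 0 0 0 -1; 0 0 0 0 -1",
  "force": 50
}}

```text
time_s: 6.05
ee_pos: [517.0, 234.4, 85.9]
eef_rot: [-3.128, -0.032, 0.303]
force: [0.5, 0.2, -1.0]
opening: 22.7
```

```bash
python3 - <<'E'
from cell import arm
from h import *
s=arm.state(); print({k:(v.round(3) if hasattr(v,'round') else v) for k,v in s.items()})
im=arm.capture('side'); cv2.imwrite('pics/s7.png',cv2.resize(im[130:330,130:400,::-1],None,fx=2.8,fy=2.8))
rows(s,[458,145,90],.293,5)
E
```

```text
{'time_s': 6.05, 'qpos': array([0.375, 0.177, 1.997, 0.014, 0.935, 0.064]), 'qvel': array([-0.   , -0.005, -0.006, -0.001,  0.001,  0.002]), 'tau': array([-1.0000e-03, -4.2499e+01, -3.2464e+01,  5.2000e-02, -1.9200e-01,
       -0.0000e+00]), 'ee_pos': array([517.004, 234.375,  85.866]), 'eef_rot': array([-3.128, -0.032,  0.303]), 'force': array([ 0.514,  0.224, -0.956]), 'torque': array([-0.035,  0.005,  0.007]), 'opening': 22.678028688039486}
-16.6 13.5 -1.5 0.014
-16.5 13.6 -1.5 0.014
-16.5 13.6 -1.5 0.014
-16.5 13.6 -1.5 0.014
-16.5 13.7 -1.5 0.014
```

View pics/s7.png

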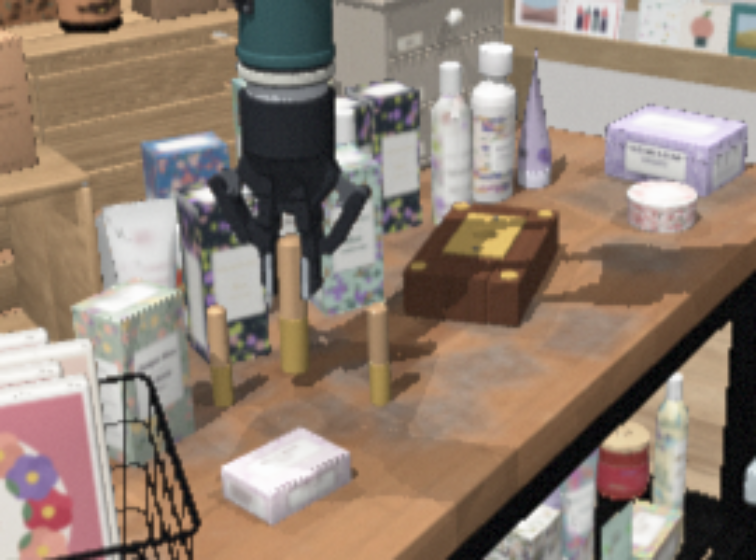

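{"method": "servo_tool", "body": {
  "deltas": "-17 14 -2 0 -1; -17 14 -2 0 -1; -17 14 -2 0 -1; -13 10 0 0 -1; 0 0 0 0 -1",
  "force": 50
}}

```text
time_s: 6.6
ee_pos: [469.8, 163.9, 88.4]
eef_rot: [-3.128, -0.032, 0.304]
force: [-0.4, -0.2, -1.3]
opening: 22.8
```

{"method": "servo_tool", "body": {
  "deltas": "0 0 2 0 -1; 0 0 3 0 -1; 0 0 3 0 -1; 0 0 2 0 -1; 0 0 0 0 -1",
  "force": 50
}}

```text
time_s: 7.1
ee_pos: [472.1, 165.9, 77.8]
eef_rot: [-3.127, -0.034, 0.304]
force: [-1.2, 0.5, -0.9]
opening: 22.7
```

{"method": "servo_tool", "body": {
  "deltas": "0 0 3 0 -1; 0 0 3 0 -1; 0 0 1.5 0 -1; 0 0 1 0 -1; 0 0 0.5 0 -1",
  "force": 50
}}

```text
time_s: 7.6
ee_pos: [473.0, 166.8, 69.2]
eef_rot: [-3.127, -0.034, 0.305]
force: [-2.2, -0.6, 4.9]
opening: 22.8
```

{"method": "servo_tool", "body": {
  "deltas": "0 0 0.5 0 -1; 0 -3 0.5 0 -1; 0 -3 0.5 0 -1; 0 -3 0.5 0 -1; 0 -3 0.5 0 -1",
  "force": 20
}}

```text
time_s: 8.1
ee_pos: [472.1, 177.8, 69.2]
eef_rot: [-3.131, -0.039, 0.306]
force: [1.0, -3.7, 4.4]
opening: 22.7
```

```bash
cat > look.py <<'E'
import sys
from cell import arm
from h import *
n=sys.argv[1]
s=arm.state(); print('t',round(s['time_s'],2),s['ee_pos'].round(1),s['eef_rot'].round(3),'F',s['force'].round(1),'M',s['torque'].round(2),'op',round(s['opening'],1))
a=arm.capture('side')[:,:,::-1]
c=proj(arm.camera_info('side'),s['ee_pos']-[0,0,20]).astype(int)
x=max(0,min(c[0]-50,460));y=max(0,min(c[1]-60,300))
A=cv2.resize(a[y:y+120,x:x+100],None,fx=4.5,fy=4.5,interpolation=cv2.INTER_CUBIC)
b=arm.capture('wrist')[:,:,::-1]
B=cv2.resize(b[150:,:][:, 150:430],None,fx=1.2,fy=2*.6*1.0)
H=540;B=cv2.resize(b[120:,150:430],None,fx=1.25,fy=1.25);o=np.zeros((540,450+B.shape[1],3),np.uint8);o[:,:450]=A;o[:B.shape[0],450:]=B
cv2.imwrite(f'pics/{n}.png',o); print('side crop origin',x,y)
E
python3 look.py l1
```

```text
t 8.1 [472.1 177.8  69.2] [-3.131 -0.039  0.306] F [ 1.  -3.7  4.4] M [-0.87 -0.03 -0.05] op 22.7
side crop origin 214 184
```

View pics/l1.png

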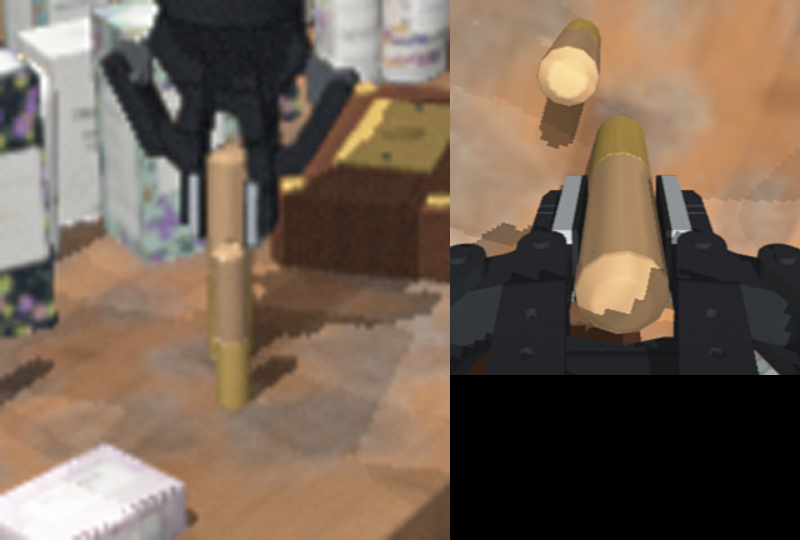

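{"method": "servo_tool", "body": {
  "deltas": "0 0 1 0 -1; 0 3 1 0 -1; 0 3 1 0 -1; 0 3 1 0 -1; 0 3 1 0 -1",
  "force": 20
}}

```text
time_s: 8.7
ee_pos: [474.1, 174.7, 69.2]
eef_rot: [-3.115, -0.038, 0.3]
force: [-4.8, 3.4, 10.7]
opening: 22.9
```

```bash
python3 look.py l2
```

```text
t 8.7 [474.1 174.7  69.2] [-3.115 -0.038  0.3  ] F [-4.8  3.4 10.7] M [0.83 1.01 0.02] op 22.9
side crop origin 214 183
```

View pics/l2.png

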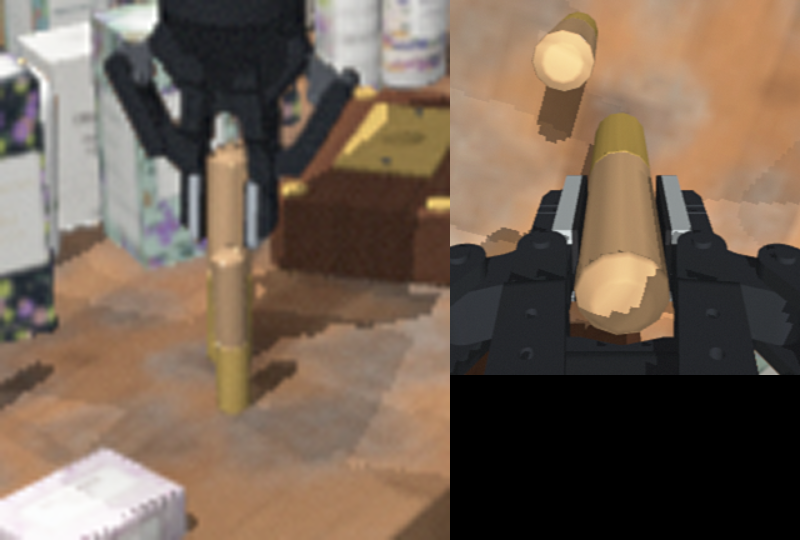

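{"method": "servo_tool", "body": {
  "deltas": "0 5 1 0 -1; 0 6 1 0 -1; 0 6 1 0 -1; 0 6 1 0 -1; 0 6 1 0 -1",
  "force": 20
}}

```text
time_s: 9.3
ee_pos: [484.6, 159.3, 69.4]
eef_rot: [-3.094, -0.048, 0.292]
force: [-3.2, 5.0, 9.1]
opening: 23.1
```

```bash
python3 look.py l3
```

```text
t 9.3 [484.6 159.3  69.4] [-3.094 -0.048  0.292] F [-3.2  5.   9.1] M [1.17 0.77 0.05] op 23.1
side crop origin 214 179
```

View pics/l3.png

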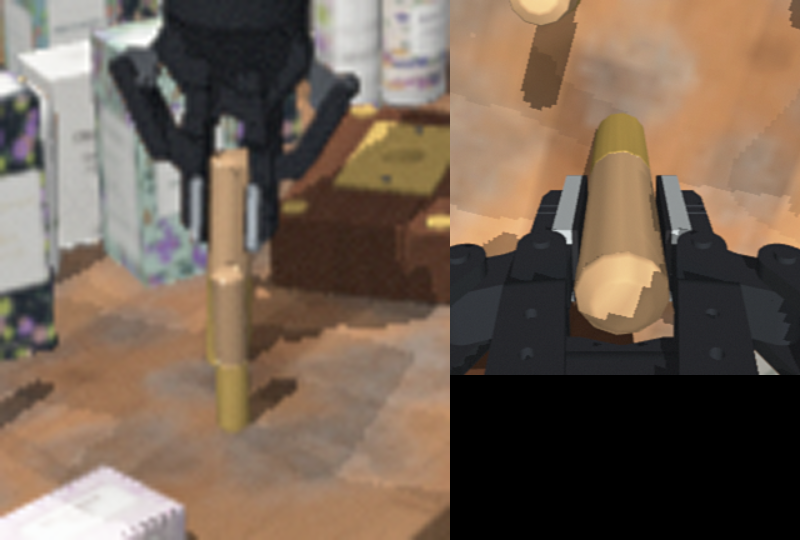

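{"method": "servo_tool", "body": {
  "deltas": "0 0 2.5 0 -1; 0 6 2.5 0 -1; 0 8 2.5 0 -1; 0 8 2.5 0 -1; 0 8 2.5 0 -1",
  "force": 20
}}

```text
time_s: 9.9
ee_pos: [494.8, 140.8, 67.0]
eef_rot: [-3.078, -0.052, 0.287]
force: [-7.1, 1.8, 11.9]
opening: 22.9
```

```bash
python3 look.py l4
```

```text
t 9.9 [494.8 140.8  67. ] [-3.078 -0.052  0.287] F [-7.1  1.8 11.9] M [0.55 1.75 0.13] op 22.9
side crop origin 215 177
```

View pics/l4.png

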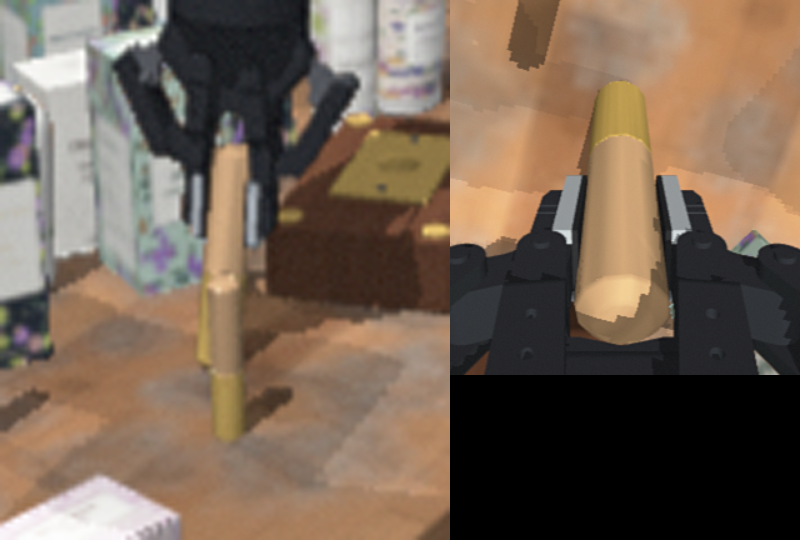

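{"method": "servo_tool", "body": {
  "deltas": "0 6 2 0 -1; 0 8 2 0 -1; 0 8 2 0 -1; 0 8 2 0 -1; 0 0 0 0 -1",
  "force": 20
}}

```text
time_s: 10.5
ee_pos: [503.4, 119.5, 61.0]
eef_rot: [-3.064, -0.054, 0.282]
force: [0.9, -1.5, 1.3]
opening: 22.6
```

```bash
python3 look.py l5
```

```text
t 10.5 [503.4 119.5  61. ] [-3.064 -0.054  0.282] F [ 0.9 -1.5  1.3] M [-0.28 -0.06 -0.03] op 22.6
side crop origin 217 175
```

View pics/l5.png

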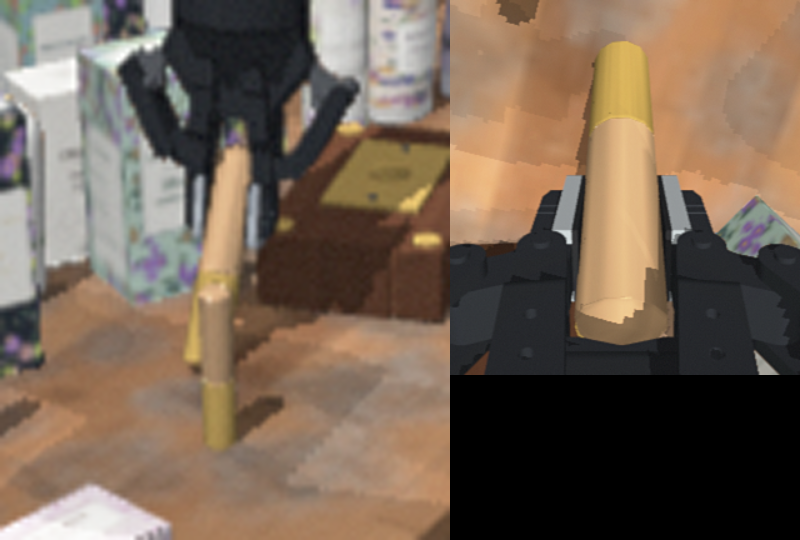

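```bash
cat > lean.py <<'E'
import sys
from h import *
from cell import arm
from scipy.optimize import least_squares
i=arm.camera_info('wrist');C=np.linalg.inv(i['tool_from_camera'])
def pr(P):
    p=C[:3,:3]@P+C[:3,3];return np.array([i['fx']*p[0]/p[2]+i['cx'],i['fy']*p[1]/p[2]+i['cy']])
def pt(th,a,s): # s from foot; camera-side generator
    u=np.array([0,-np.sin(th),np.cos(th)]);n=np.array([0,-np.cos(th),-np.sin(th)])
    return np.array([0,0,-19])+u*(a-s)+12*n
def solve(v0,v50):
    r=least_squares(lambda x:[pr(pt(x[0],x[1],0))[1]-v0,pr(pt(x[0],x[1],50))[1]-v50],[.2,88.])
    return r.x
v0,v50=[float(x)/1.25+120 for x in sys.argv[1:3]]
th,a=solve(v0,v50);s=arm.state();R=Rn.from_euler('xyz',s['eef_rot'])
u=R.apply([0,-np.sin(th),np.cos(th)]);ax=-u
f=s['ee_pos']+R.apply([0,0,-19])+u*a
ys=np.array([-np.sin(.293),np.cos(.293),0]);xs=np.array([ys[1],-ys[0],0])
e=f+12*(-(np.array([0,0,1])-ax*ax[2])/np.linalg.norm(np.array([0,0,1])-ax*ax[2]))
print('rel lean',np.degrees(th),'a',a,'world lean',np.degrees(np.arccos(ax[2])),'along ys',np.degrees(np.arcsin(ax@ys)),'xs',np.degrees(np.arcsin(ax@xs)),'foot',f.round(1),'low edge',e.round(1))
E
python3 lean.py 42 118; python3 lean.py 40 119;python3 lean.py 44 117
```

```text
rel lean 23.018205087942327 a 88.21960355343184 world lean 27.632711330076347 along ys -27.432157942797012 xs -3.0707042955103345 foot [495.6 158.4   1.8] low edge [497.5 147.9  -3.8]
rel lean 24.26514298967583 a 87.03785984458568 world lean 28.87135784544656 along ys -28.678993220817723 xs -3.0511590499025805 foot [495.2 159.4   3.7] low edge [497.1 149.1  -2.1]
rel lean 21.772311652217383 a 89.49809253937228 world lean 26.395818184119406 along ys -26.18636475472163 xs -3.088779600391194 foot [ 4.960e+02  1.573e+02 -3.000e-01] low edge [497.8 146.7  -5.6]
```

{"method": "servo_tool", "body": {
  "deltas": "0 0 2 0 -1; 0 -6 2 0 -1; 0 -7 2 0 -1; 0 -6 1.5 0 -1; 0 0 0 0 -1",
  "force": 20
}}

```text
time_s: 11.1
ee_pos: [504.5, 138.7, 61.2]
eef_rot: [-3.069, -0.066, 0.283]
force: [-1.0, 0.5, 0.5]
opening: 22.9
```

```bash
python3 look.py l6
```

```text
t 11.1 [504.5 138.7  61.2] [-3.069 -0.066  0.283] F [-1.   0.5  0.5] M [0.24 0.1  0.  ] op 22.9
side crop origin 212 178
```

View pics/l6.png

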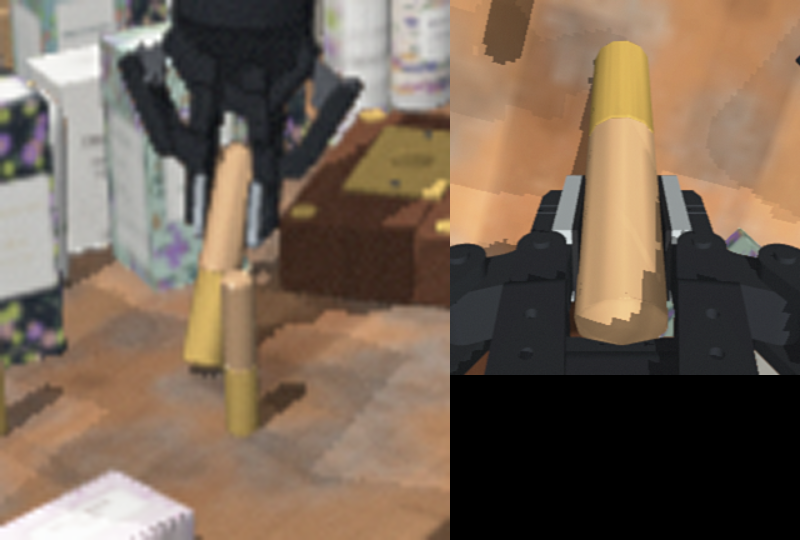

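{"method": "servo_tool", "body": {
  "deltas": "0 0 0 0 -1; 0 0 0 0 -1; 0 0 -4 0 -1; 0 0 -6 0 -1; 0 0 -6 0 -1",
  "force": 60
}}

```text
time_s: 11.7
ee_pos: [500.6, 136.0, 74.6]
eef_rot: [-3.068, -0.058, 0.284]
force: [-0.2, -0.4, -0.7]
opening: 22.9
```

{"method": "servo_tool", "body": {
  "deltas": "0 0 -10 0 -1; 0 0 -12 0 -1; 0 0 -12 0 -1; 0 0 -8 0 -1; 0 0 0 0 -1",
  "force": 60
}}

```text
time_s: 12.2
ee_pos: [499.6, 131.7, 121.9]
eef_rot: [-3.069, -0.061, 0.283]
force: [-0.5, 0.2, -1.9]
opening: 22.8
```

```bash
python3 look.py l7
```

```text
t 12.2 [499.6 131.7 121.9] [-3.069 -0.061  0.283] F [-0.5  0.2 -1.9] M [-0.07  0.01 -0.04] op 22.8
side crop origin 215 154
```

View pics/l7.png

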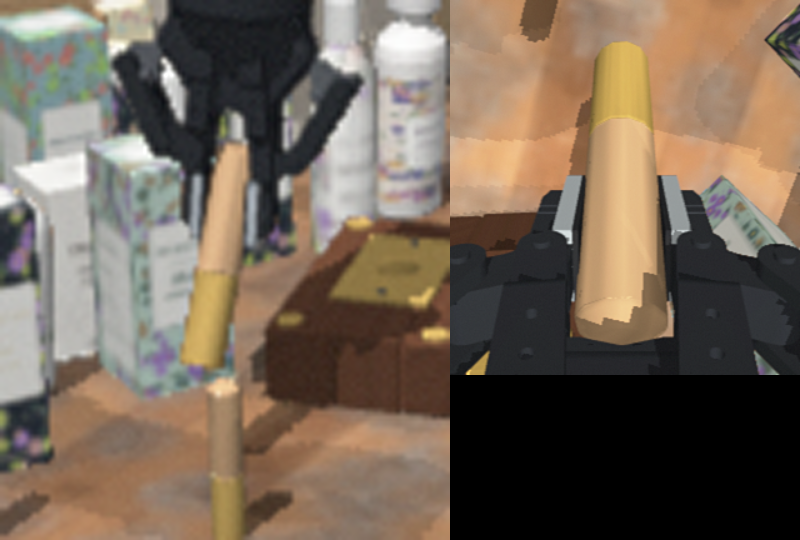

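```bash
cat > ov.py <<'E'
import sys
from h import *
from cell import arm
st=arm.state();R=Rn.from_euler('xyz',st['eef_rot']);si=arm.camera_info('side');wi=wcam(arm.camera_info('wrist'),st)
def ring(th,a,s,r=12):
    u=np.array([0,-np.sin(th),np.cos(th)]);n=np.array([0,np.cos(th),np.sin(th)]);x=np.array([1,0,0])
    c=np.array([0,0,-19])+u*(a-s)
    return np.array([st['ee_pos']+R.apply(c+r*(n*np.cos(t)+x*np.sin(t))) for t in np.linspace(0,2*np.pi,40)])
name,ox,oy,th,a=sys.argv[1],*map(float,sys.argv[2:6]);th=np.radians(th)
im=cv2.imread(f'pics/{name}.png')
for s in (0,50,114):
    P=ring(th,a,s)
    q=np.array([(proj(si,p)-[ox,oy])*4.5 for p in P]);cv2.polylines(im,[q.astype(int)],1,(0,0,255),1)
    q=np.array([(proj(wi,p)-[150,120])*1.25+[450,0] for p in P]);cv2.polylines(im,[q.astype(int)],1,(0,0,255),1)
cv2.imwrite(f'pics/ov_{name}_{sys.argv[4]}.png',im)
E
python3 ov.py l7 215 154 20 88;python3 ov.py l7 215 154 23 88; python3 - <<'E'
import cv2,numpy as np
a=cv2.imread('pics/ov_l7_20.png')[:400];b=cv2.imread('pics/ov_l7_23.png')[:400]
o=np.hstack([a[100:400,120:340],a[:300,520:740],b[100:400,120:340],b[:300,520:740]]);cv2.imwrite('pics/cmp.png',cv2.resize(o,(800,273*1)))
E
```

```text
(no output)
```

View pics/cmp.png

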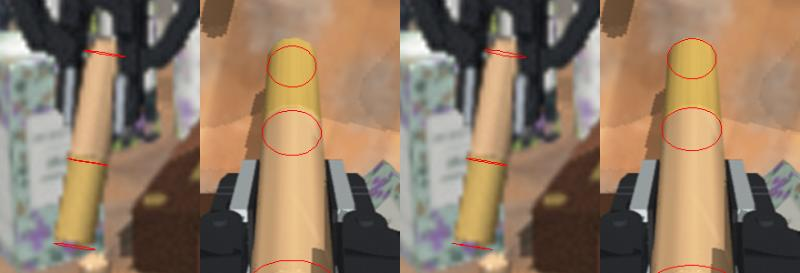

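```bash
python3 - <<'E'
from h import *
from cell import arm
t=arm.camera_info('top');s=arm.camera_info('side')
print('b1cap',atz(t,364,160,130),'b2cap',atz(t,408,158,171),'b2base?',atz(t,390,177,0),'b1base',atz(t,352,180,0),'tin',atz(t,405,248,32),'tube',atz(t,410,185,0))
# side (full-res px): bottle bases
print(atz(s,293,204,0),atz(s,305,198,0),atz(s,321,195,0))
E
```

```text
b1cap [ 611.30346304 -150.33337252  130.        ] b2cap [ 603.79127485 -240.90013396  171.        ] b2base? [ 599.13818218 -240.97105577    0.        ] b1base [ 592.53175243 -141.85757909    0.        ] tin [ 412.21272647 -261.53590302   32.        ] tube [ 577.23805566 -291.8570265     0.        ]
[ 617.19046892 -178.80635804    0.        ] [ 611.98413767 -241.70958087    0.        ] [ 581.64999905 -290.7449544     0.        ]
```

```bash
python3 - <<'E'
from h import *
from cell import arm
s=arm.state(); rows(s,[470,60,145],.293,3); print(); s['ee_pos']=np.array([470,60,145.]); rows(s,[488,-195,145],.293,7)
E
```

```text
-15.4 19.5 -10.5 -0.023
-15.4 19.5 -10.5 -0.023
-15.5 19.4 -10.5 -0.023

-7.7 35.6 -3.0 -0.01
-7.8 35.6 -3.0 -0.01
-7.8 35.5 -3.0 -0.01
-7.9 35.5 -3.0 -0.01
-7.9 35.5 -3.0 -0.01
-7.9 35.5 -3.0 -0.01
-8.0 35.5 -3.0 -0.01
```

{"method": "servo_tool", "body": {
  "deltas": "-10 12 -14 0 -1; -15 20 -11 0 -1; -15 22 -9 0 -1; -10 30 -4 0 -1; -8 34 -3 0 -1",
  "force": 60
}}

```text
time_s: 12.8
ee_pos: [471.9, -1.0, 147.3]
eef_rot: [-3.067, -0.054, 0.291]
force: [1.4, 0.3, -0.6]
opening: 22.9
```

{"method": "servo_tool", "body": {
  "deltas": "-8 36 -3 0 -1; -8 36 -3 0 -1; -8 36 -3 0 -1; -8 36 -3 0 -1; -8 26 -3 0 -1",
  "force": 60
}}

```text
time_s: 13.3
ee_pos: [480.0, -182.5, 144.2]
eef_rot: [-3.064, -0.051, 0.292]
force: [1.4, 0.2, -0.7]
opening: 22.8
```

```bash
python3 look.py l8; python3 - <<'E'
from h import *
from cell import arm
s=arm.state(); rows(s,[495,-195,110],.293,3); 
E
```

```text
t 13.3 [ 480.  -182.5  144.2] [-3.064 -0.051  0.292] F [ 1.4  0.2 -0.7] M [-0.05 -0.03 -0.02] op 22.8
side crop origin 283 112
3.1 5.9 11.2 -0.009
3.0 5.9 11.2 -0.009
3.0 5.9 11.2 -0.009
```

View pics/l8.png

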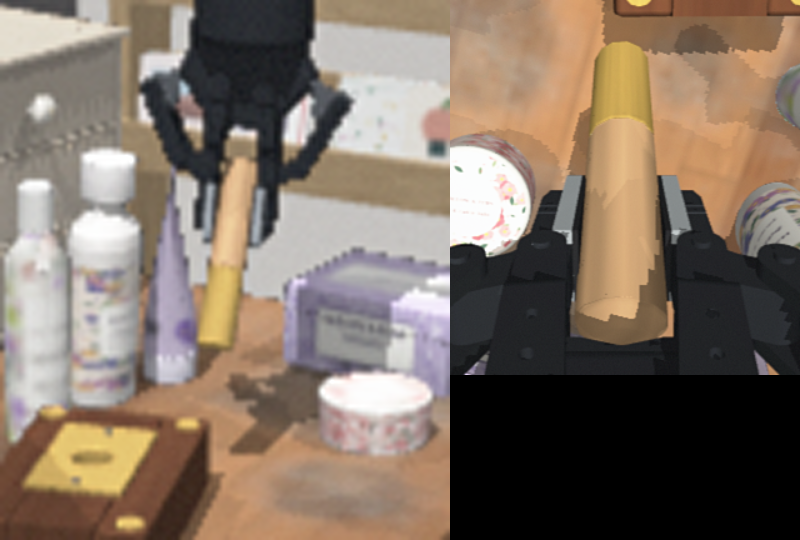

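```bash
python3 - <<'E'
from h import *
from cell import arm
s=arm.state(); rows(s,[511,-184,74],.293,4); 
E
```

```text
6.4 3.6 17.7 -0.007
6.4 3.6 17.7 -0.007
6.4 3.6 17.7 -0.007
6.4 3.6 17.7 -0.007
```

{"method": "servo_tool", "body": {
  "deltas": "6 4 12 0 -1; 7 4 15 0 -1; 7 4 15 0 -1; 5 2 10 0 -1; 0 0 5 0 -1",
  "force": 60
}}

```text
time_s: 13.9
ee_pos: [510.7, -181.3, 81.8]
eef_rot: [-3.062, -0.049, 0.29]
force: [-0.9, 0.0, -1.5]
opening: 22.6
```

{"method": "servo_tool", "body": {
  "deltas": "0 0 6 0 -1; 0 0 5 0 -1; 0 0 3 0 -1; 0 0 0 0 -1; 0 0 0 0 -1",
  "force": 60
}}

```text
time_s: 14.4
ee_pos: [509.9, -177.7, 65.7]
eef_rot: [-3.06, -0.047, 0.292]
force: [0.2, 1.5, -0.8]
opening: 22.8
```

```bash
python3 look.py l9; python3 lean.py 42 117
```

```text
t 14.4 [ 509.9 -177.7   65.7] [-3.06  -0.047  0.292] F [ 0.2  1.5 -0.8] M [-0.05  0.02  0.02] op 22.8
side crop origin 273 136
rel lean 22.71132445277455 a 88.92736680253923 world lean 27.495613619282004 along ys -27.367479251251186 xs -2.4510063435525526 foot [ 501.5 -139.3    5.9] low edge [ 5.036e+02 -1.497e+02  4.000e-01]
```

View pics/l9.png

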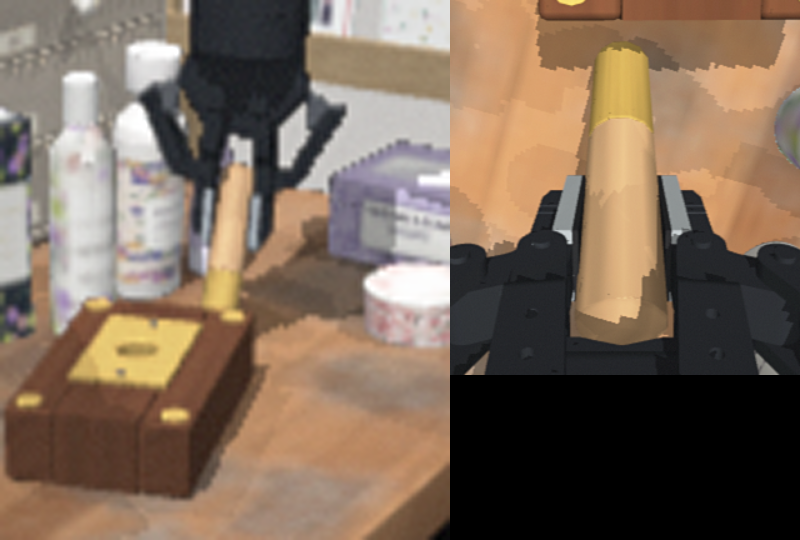

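{"method": "servo_tool", "body": {
  "deltas": "0 -2 -3 0 -1; 0 -3 -2 0 -1; 0 -2 0 0 -1; 0 -2 0 0 -1; 0 -1 0 0 -1",
  "force": 60
}}

```text
time_s: 15.0
ee_pos: [507.7, -168.8, 73.8]
eef_rot: [-3.062, -0.05, 0.291]
force: [0.7, -1.4, -1.0]
opening: 22.7
```

{"method": "servo_tool", "body": {
  "deltas": "0 -2 0 0 -1; 0 -3 0 0 -1; 0 -4 0 0 -1; 0 -4 0 0 -1; 0 -4 0 0 -1",
  "force": 20
}}

```text
time_s: 15.5
ee_pos: [507.1, -162.7, 77.3]
eef_rot: [-3.087, -0.054, 0.298]
force: [0.7, -7.3, -2.2]
opening: 22.5
```

```bash
python3 look.py l10
```

```text
t 15.5 [ 507.1 -162.7   77.3] [-3.087 -0.054  0.298] F [ 0.7 -7.3 -2.2] M [-1.96 -0.06 -0.04] op 22.5
side crop origin 271 134
```

View pics/l10.png

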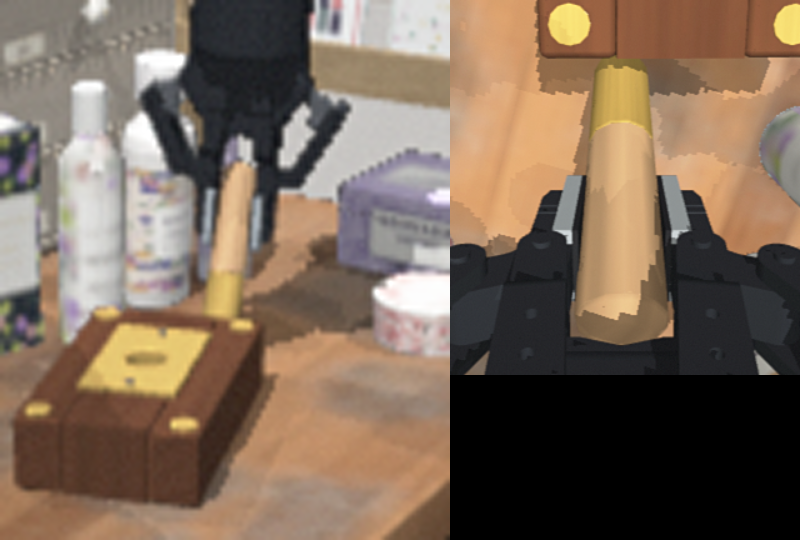

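{"method": "servo_tool", "body": {
  "deltas": "0 -6 0 0 -1; 0 -7 0 0 -1; 0 -7 0 0 -1; 0 -7 0 0 -1; 0 0 0 0 -1",
  "force": 20
}}

```text
time_s: 16.1
ee_pos: [505.1, -147.0, 83.4]
eef_rot: [-3.112, -0.062, 0.303]
force: [0.3, -1.7, -1.3]
opening: 22.6
```

```bash
python3 look.py l11
```

```text
t 16.1 [ 505.1 -147.    83.4] [-3.112 -0.062  0.303] F [ 0.3 -1.7 -1.3] M [-0.23 -0.01 -0.06] op 22.6
side crop origin 269 134
```

View pics/l11.png

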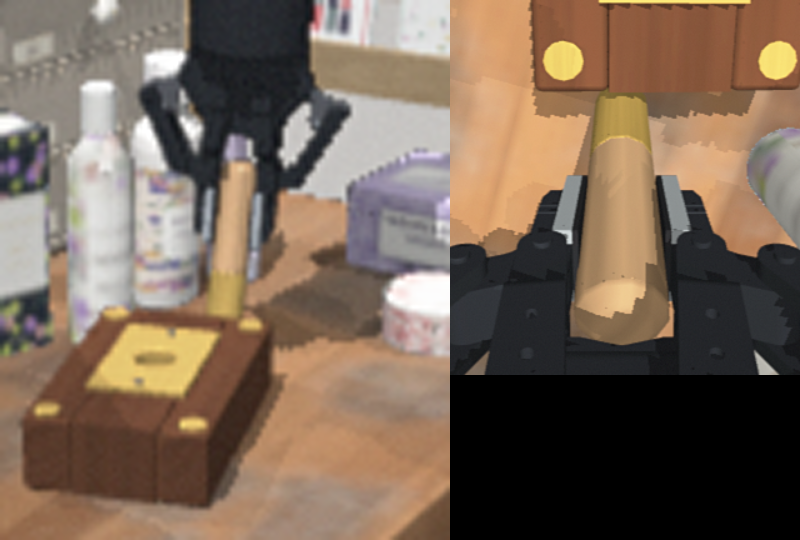

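```bash
python3 - <<'E'
import sys; sys.argv=['x','42','117']
exec(open('lean.py').read().split("v0,v50=")[0])
for th in (8,10,12,14,16,18,20,23): 
    t=np.radians(th); print(th,(pr(pt(t,88,50))[1]-120)*1.25,(pr(pt(t,88,0))[1]-120)*1.25)
E
python3 ov.py l11 269 134 14 88;python3 ov.py l11 269 134 11 88; python3 - <<'E'
import cv2,numpy as np
a=cv2.imread('pics/ov_l11_14.png')[:400];b=cv2.imread('pics/ov_l11_11.png')[:400]
o=np.hstack([a[100:400,120:340],a[:300,520:740],b[100:400,120:340],b[:300,520:740]]);cv2.imwrite('pics/cmp.png',cv2.resize(o,(800,273)))
E
```

```text
8 136.35303200416251 85.28722090337475
10 133.72897918665726 79.47933001645538
12 131.17321538728578 73.69604132409759
14 128.68854610851628 67.93786969951292
16 126.27788138531824 62.2055067788618
18 123.94423857035612 56.49983500355962
20 121.69074483264055 50.821942988503714
23 118.46790046632182 42.36012661076469
```

View pics/cmp.png

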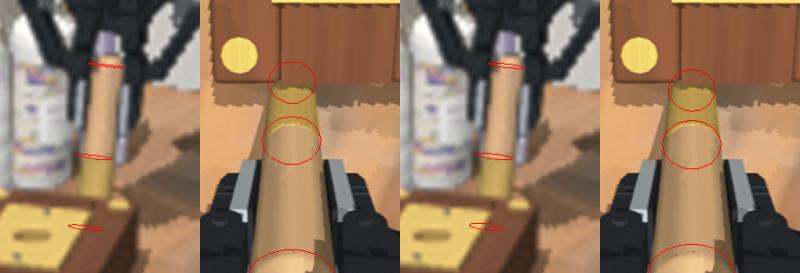

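{"method": "servo_tool", "body": {
  "deltas": "0 3 3 0 -1; 0 2 4 0 -1; 0 0 3 0 -1; 0 0 1 0 -1; 0 0 1 0 -1",
  "force": 50
}}

```text
time_s: 16.7
ee_pos: [505.7, -149.3, 68.6]
eef_rot: [-3.105, -0.059, 0.301]
force: [-0.0, -0.2, -1.7]
opening: 22.8
```

{"method": "servo_tool", "body": {
  "deltas": "0 0 0 0 -1; 0 0 1 0 -1; 0 0 1 0 -1; 0 0 1 0 -1; 0 0 1 0 -1",
  "force": 50
}}

```text
time_s: 17.2
ee_pos: [505.7, -149.1, 66.0]
eef_rot: [-3.104, -0.058, 0.301]
force: [-4.1, 0.6, 7.3]
opening: 22.8
```

{"method": "servo_tool", "body": {
  "deltas": "0 0 2.5 0 -1; 0 6 2.5 0 -1; 0 8 2.5 0 -1; 0 6 2 0 -1; 0 0 0 0 -1",
  "force": 20
}}

```text
time_s: 17.7
ee_pos: [512.7, -166.1, 63.0]
eef_rot: [-3.099, -0.059, 0.302]
force: [-1.1, -0.3, -0.9]
opening: 22.8
```

```bash
python3 look.py l12
```

```text
t 17.7 [ 512.7 -166.1   63. ] [-3.099 -0.059  0.302] F [-1.1 -0.3 -0.9] M [-0.05  0.14  0.02] op 22.8
side crop origin 270 138
```

View pics/l12.png

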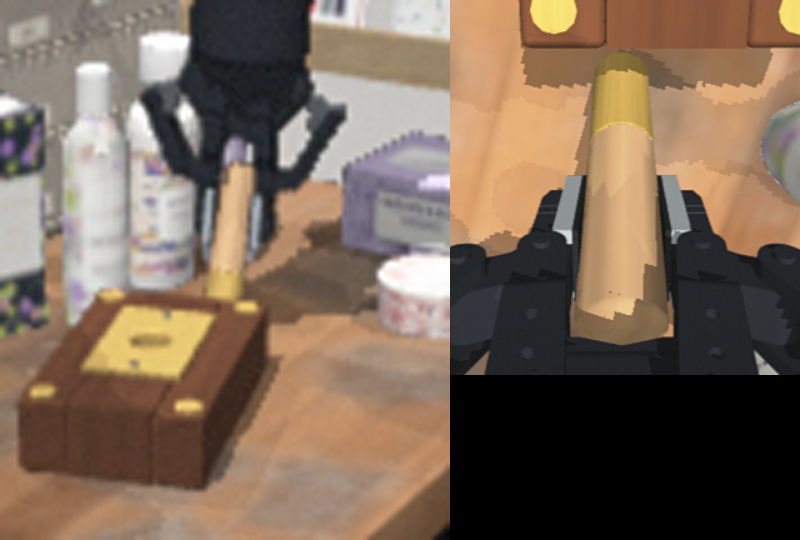

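{"method": "servo_tool", "body": {
  "deltas": "0 0 0 0 -1; 0 0 0 0 -1; 0 0 -8 0 -1; 0 0 -14 0 -1; 0 0 -14 0 -1",
  "force": 70
}}

```text
time_s: 18.3
ee_pos: [509.0, -167.2, 98.2]
eef_rot: [-3.097, -0.055, 0.303]
force: [0.7, -0.3, -1.2]
opening: 22.9
```

{"method": "servo_tool", "body": {
  "deltas": "0 0 -14 0 -1; 0 0 -14 0 -1; 0 0 -10 0 -1; 0 0 -4 0 -1; 0 0 0 0 -1",
  "force": 70
}}

```text
time_s: 18.8
ee_pos: [510.1, -171.4, 149.6]
eef_rot: [-3.104, -0.062, 0.303]
force: [-0.6, 0.3, -2.2]
opening: 22.7
```

```bash
python3 look.py l13; python3 lean.py 53 122
```

```text
t 18.8 [ 510.1 -171.4  149.6] [-3.104 -0.062  0.303] F [-0.6  0.3 -2.2] M [-0.06  0.04  0.02] op 22.7
side crop origin 272 109
rel lean 19.06393011796624 a 88.4225377548135 world lean 21.556132462086893 along ys -21.31697357206148 xs -3.0548122451829642 foot [ 503.9 -140.    85.2] low edge [ 505.5 -151.1   80.8]
```

View pics/l13.png

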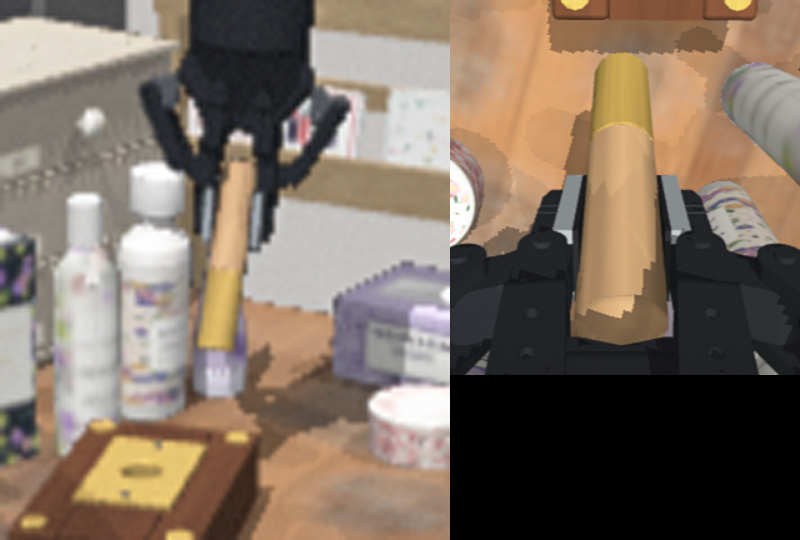

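```bash
python3 - <<'E'
from h import *
from cell import arm
s=arm.state(); rows(s,s['ee_pos']+[-10.2,112.4,-18],s['eef_rot'][2],5); 
E
```

```text
4.5 -21.9 4.7 -0.0
4.5 -21.9 4.7 -0.0
4.5 -21.9 4.7 -0.0
4.5 -21.9 4.7 -0.0
4.5 -21.9 4.7 -0.0
```

{"method": "servo_tool", "body": {
  "deltas": "4 -20 3 0 -1; 5 -25 4 0 -1; 5 -25 4 0 -1; 4 -22 4 0 -1; 3 -14 4 0 -1",
  "force": 70
}}

```text
time_s: 19.4
ee_pos: [496.1, -60.9, 130.4]
eef_rot: [-3.1, -0.055, 0.298]
force: [-0.5, 0.7, -1.2]
opening: 22.1
```

{"method": "servo_tool", "body": {
  "deltas": "0 0 0 0 -1; 0 0 0 0 -1; 0 0 0 0 -1; 0 0 0 0 -1; 0 0 0 0 -1",
  "force": 70
}}

```text
time_s: 19.9
ee_pos: [495.2, -61.1, 128.4]
eef_rot: [-3.099, -0.052, 0.3]
force: [-0.3, -0.1, -1.1]
opening: 22.3
```

```bash
python3 look.py l14; python3 lean.py 53 122
```

```text
t 19.9 [495.2 -61.1 128.4] [-3.099 -0.052  0.3  ] F [-0.3 -0.1 -1.1] M [ 0.02 -0.   -0.01] op 22.3
side crop origin 257 128
rel lean 19.064228331072638 a 88.42197918904945 world lean 21.683792274837522 along ys -21.50764054139406 xs -2.6292019844313272 foot [489.  -29.8  65.2] low edge [490.9 -40.8  60.8]
```

View pics/l14.png

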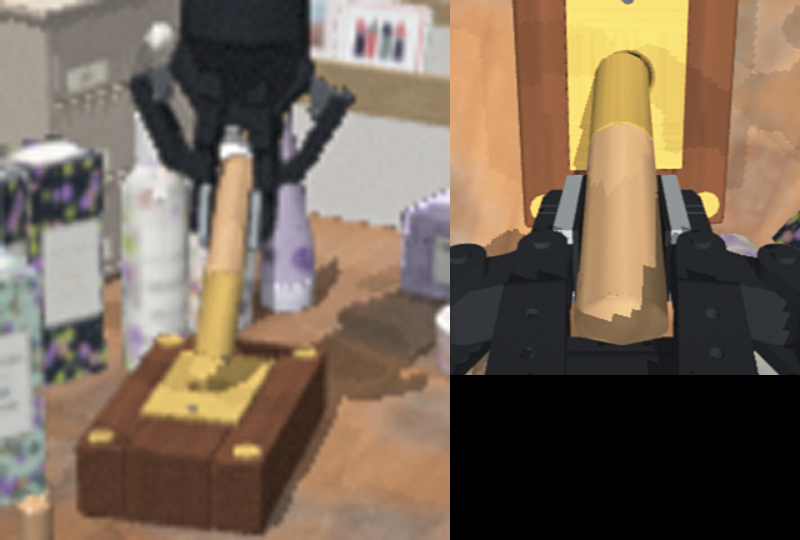

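```bash
cat > off.py <<'E'
import sys
from h import *
from cell import arm
s=arm.state(); j=wcam(arm.camera_info('wrist'),s)
ys=np.array([-np.sin(.293),np.cos(.293),0]);xs=np.array([ys[1],-ys[0],0])
f=lambda x,y,z: atz(j,(x-450)/1.25+150,y/1.25+120,z)
E
python3 - <<'E'
exec(open('off.py').read())
L=f(566,60,49);Rr=f(687,60,49); L2=f(571,150,49);R2=f(682,150,49);F=f(621.5,75,70);T=f(628,1,49)
hr=f(653,75,49); ht=f(633,50,49)
H=np.array([493.3,-32,49])
for n,p in [('L',L),('R',Rr),('L2',L2),('R2',R2),('F',F),('screw',T),('holeR',hr),('holetop',ht)]: print(n,p.round(1),'xs',((p-H)@xs).round(1),'ys',((p-H)@ys).round(1))
E
```

```text
L [462.7 -32.5  49. ] xs -29.5 ys 8.4
R [519.4 -15.5  49. ] xs 29.7 ys 8.3
L2 [477.4 -76.2  49. ] xs -28.0 ys -37.7
R2 [532.3 -60.4  49. ] xs 29.1 ys -38.4
F [488.5 -28.5  70. ] xs -3.6 ys 4.7
screw [483.2   2.9  49. ] xs 0.4 ys 36.4
holeR [505.6 -27.4  49. ] xs 13.1 ys 0.9
holetop [492.4 -18.5  49. ] xs 3.1 ys 13.2
```

```bash
python3 - <<'E'
exec(open('off.py').read())
rows(s,s['ee_pos']+3.8*xs+[0,0,-8],s['eef_rot'][2],4)
E
```

```text
0.8 0.1 2.0 -0.0
0.8 0.1 2.0 -0.0
0.8 0.1 2.0 -0.0
0.8 0.1 2.0 -0.0
```

{"method": "servo_tool", "body": {
  "deltas": "0.8 0 2 0 -1; 0.9 0 2 0 -1; 0.9 0 2 0 -1; 0.9 0 1.5 0 -1; 0 0 0 0 -1",
  "force": 70
}}

```text
time_s: 20.5
ee_pos: [499.4, -60.1, 120.7]
eef_rot: [-3.1, -0.052, 0.299]
force: [-0.1, -0.2, -1.1]
opening: 22.4
```

```bash
python3 look.py l15; python3 lean.py 53 122
```

```text
t 20.5 [499.4 -60.1 120.7] [-3.1   -0.052  0.299] F [-0.1 -0.2 -1.1] M [-0.08  0.04 -0.03] op 22.4
side crop origin 256 131
rel lean 19.064230889965874 a 88.4223502313068 world lean 21.667436534376595 along ys -21.483199787784933 xs -2.6878847981265026 foot [493.3 -29.   57.7] low edge [495.1 -40.   53.2]
```

View pics/l15.png

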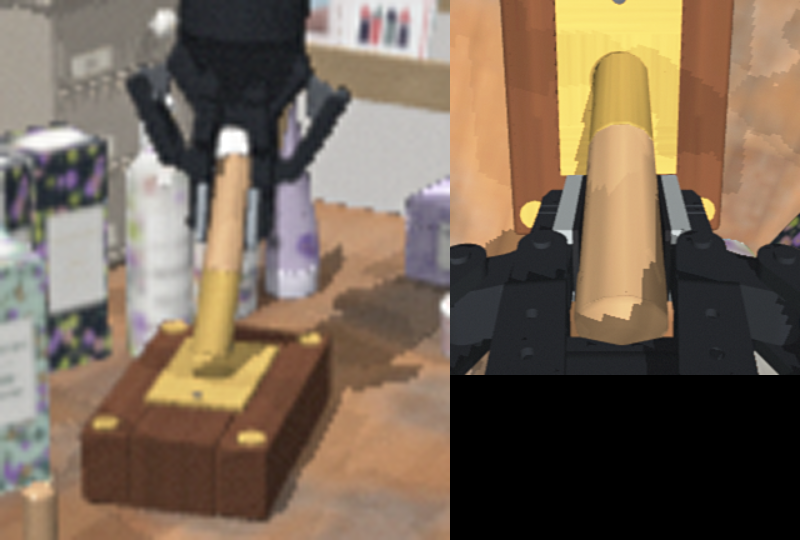

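{"method": "servo_tool", "body": {
  "deltas": "0 0 1.5 0 -1; 0 0 1.5 0 -1; 0 0 1 0 -1; 0 0 1 0 -1; 0 0 1 0 -1",
  "force": 70
}}

```text
time_s: 21.1
ee_pos: [499.8, -59.7, 114.7]
eef_rot: [-3.1, -0.053, 0.299]
force: [0.3, -0.0, -1.7]
opening: 22.1
```

{"method": "servo_tool", "body": {
  "deltas": "0 0 1 0 -1; 0 0 1 0 -1; 0 0 0.8 0 -1; 0 0 0.5 0 -1; 0 0 0 0 -1",
  "force": 70
}}

```text
time_s: 21.6
ee_pos: [499.8, -59.5, 110.9]
eef_rot: [-3.1, -0.053, 0.299]
force: [0.3, -0.3, 0.0]
opening: 22.5
```

```bash
python3 look.py l16; python3 lean.py 53 122
```

```text
t 21.6 [499.8 -59.5 110.9] [-3.1   -0.053  0.299] F [ 0.3 -0.3  0. ] M [-0.05  0.04 -0.01] op 22.5
side crop origin 255 134
rel lean 19.064231921955724 a 88.42238012112377 world lean 21.658893875137164 along ys -21.473085364799104 xs -2.6988650513355026 foot [493.7 -28.4  47.8] low edge [495.6 -39.4  43.4]
```

View pics/l16.png

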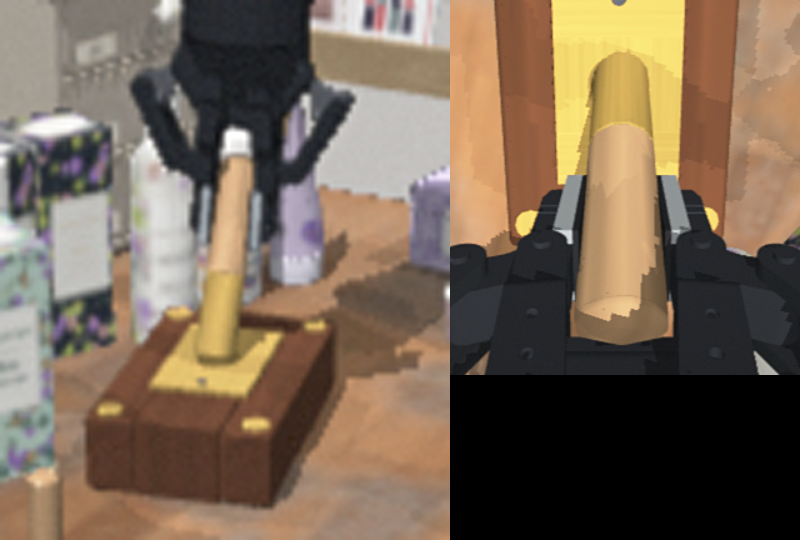

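{"method": "servo_tool", "body": {
  "deltas": "0 1.5 0 0 -1; 0 1.5 0 0 -1; 0 1.5 0.5 0 -1; 0 1 1 0 -1; 0 0 1 0 -1",
  "force": 70
}}

```text
time_s: 22.2
ee_pos: [501.7, -65.1, 108.5]
eef_rot: [-3.1, -0.053, 0.299]
force: [-2.3, 0.7, 0.4]
opening: 22.5
```

{"method": "servo_tool", "body": {
  "deltas": "-0.3 0 1 0 -1; -0.3 0 1 0 -1; 0 0 1 0 -1; 0 0 1 0 -1; 0 0 0.5 0 -1",
  "force": 70
}}

```text
time_s: 22.7
ee_pos: [500.9, -64.2, 103.7]
eef_rot: [-3.098, -0.052, 0.298]
force: [-1.8, 1.7, 2.5]
opening: 22.8
```

```bash
python3 look.py l17; python3 lean.py 53 122
```

```text
t 22.7 [500.9 -64.2 103.7] [-3.098 -0.052  0.298] F [-1.8  1.7  2.5] M [0.27 0.33 0.05] op 22.8
side crop origin 256 136
rel lean 19.06398346690075 a 88.42167289310149 world lean 21.76099107736488 along ys -21.57912581796946 xs -2.6752194655121913 foot [494.7 -33.   40.5] low edge [496.5 -44.   36.1]
```

View pics/l17.png

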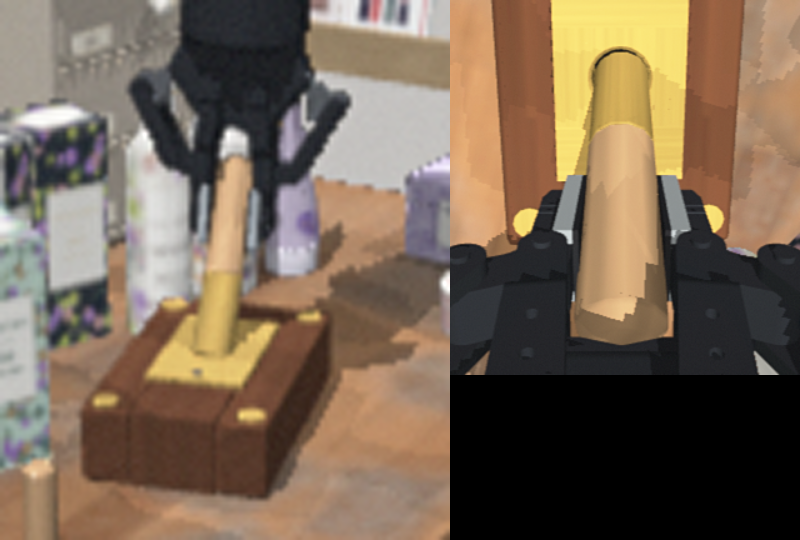

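{"method": "servo_tool", "body": {
  "deltas": "0 -3 0 0 -1; 0 -4 0 0 -1; 0 -5 0 0 -1; 0 -5 0 0 -1; 0 -5 0 0 -1",
  "force": 20
}}

```text
time_s: 23.3
ee_pos: [498.1, -55.2, 106.9]
eef_rot: [-3.126, -0.054, 0.308]
force: [-0.1, -10.1, -0.7]
opening: 22.3
```

```bash
python3 look.py l18
```

```text
t 23.3 [498.1 -55.2 106.9] [-3.126 -0.054  0.308] F [ -0.1 -10.1  -0.7] M [-2.32  0.04 -0.03] op 22.3
side crop origin 255 136
```

View pics/l18.png

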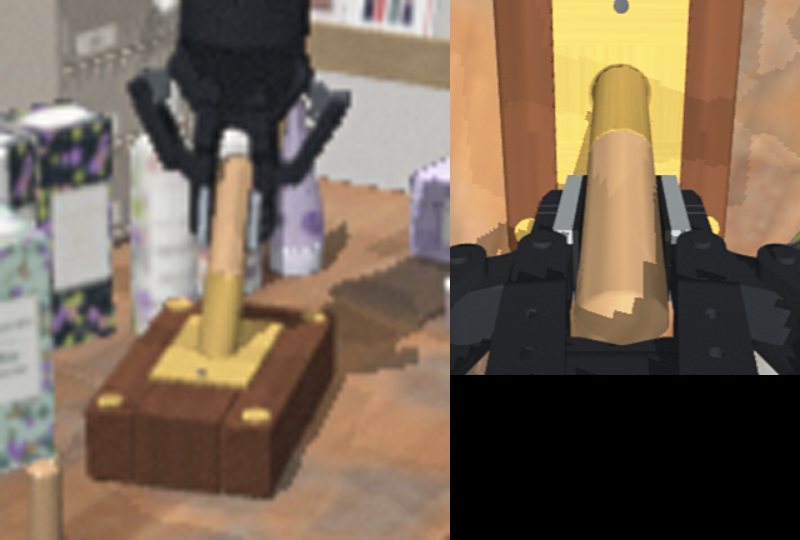

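{"method": "servo_tool", "body": {
  "deltas": "0 -5 0.5 0 -1; 0 -5 0.5 0 -1; 0 -5 0.5 0 -1; 0 -4 0.5 0 -1; 0 0 0 0 -1",
  "force": 20
}}

```text
time_s: 23.9
ee_pos: [496.7, -50.7, 107.6]
eef_rot: [3.125, -0.056, 0.317]
force: [-0.4, -0.5, -2.2]
opening: 22.5
```

```bash
python3 look.py l19
```

```text
t 23.9 [496.7 -50.7 107.6] [ 3.125 -0.056  0.317] F [-0.4 -0.5 -2.2] M [-0.3   0.17  0.02] op 22.5
side crop origin 255 137
```

View pics/l19.png

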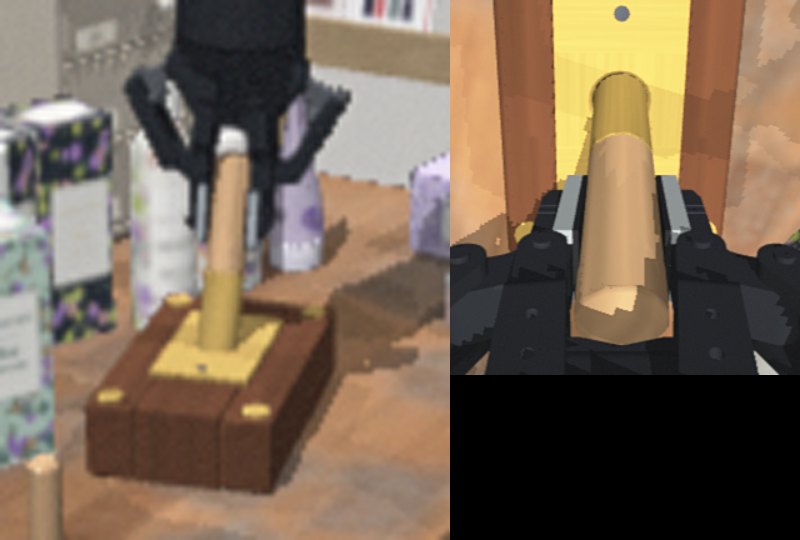

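{"method": "servo_tool", "body": {
  "deltas": "0 -6 0.5 0 -1; 0 -7 0.5 0 -1; 0 -7 0.5 0 -1; 0 -4 0.5 0 -1; 0 0 0 0 -1",
  "force": 20
}}

```text
time_s: 24.5
ee_pos: [491.6, -35.1, 108.2]
eef_rot: [3.108, -0.056, 0.323]
force: [-1.2, -0.6, -2.0]
opening: 22.5
```

```bash
python3 look.py l20
```

```text
t 24.5 [491.6 -35.1 108.2] [ 3.108 -0.056  0.323] F [-1.2 -0.6 -2. ] M [-0.06  0.18  0.08] op 22.5
side crop origin 253 139
```

View pics/l20.png

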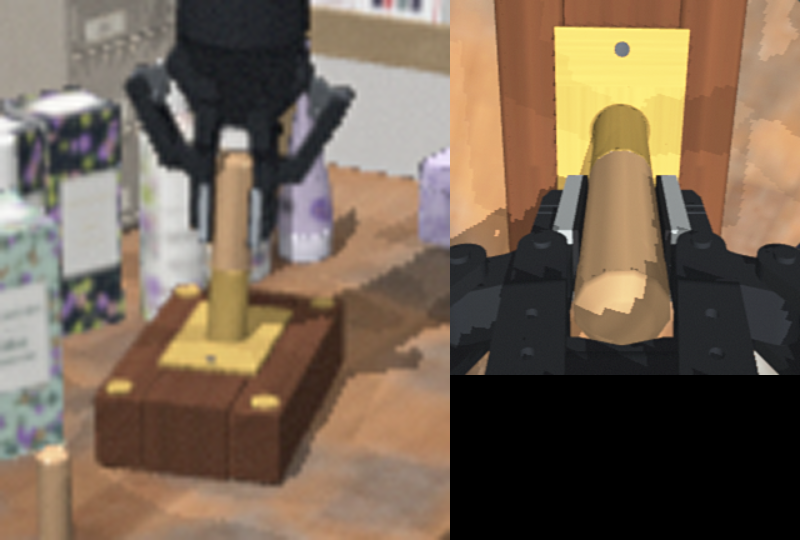

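{"method": "servo_tool", "body": {
  "deltas": "0 0 0 0 -1; 3 0 0.3 0 -1; 4 0 0.3 0 -1; 5 0 0.3 0 -1; 5 0 0.3 0 -1",
  "force": 50
}}

```text
time_s: 25.1
ee_pos: [494.7, -33.8, 105.0]
eef_rot: [3.11, -0.022, 0.327]
force: [-11.6, -8.6, 8.6]
opening: 22.8
```

```bash
python3 look.py l21
```

```text
t 25.1 [494.7 -33.8 105. ] [ 3.11  -0.022  0.327] F [-11.6  -8.6   8.6] M [-1.91  2.52 -0.06] op 22.8
side crop origin 252 140
```

View pics/l21.png

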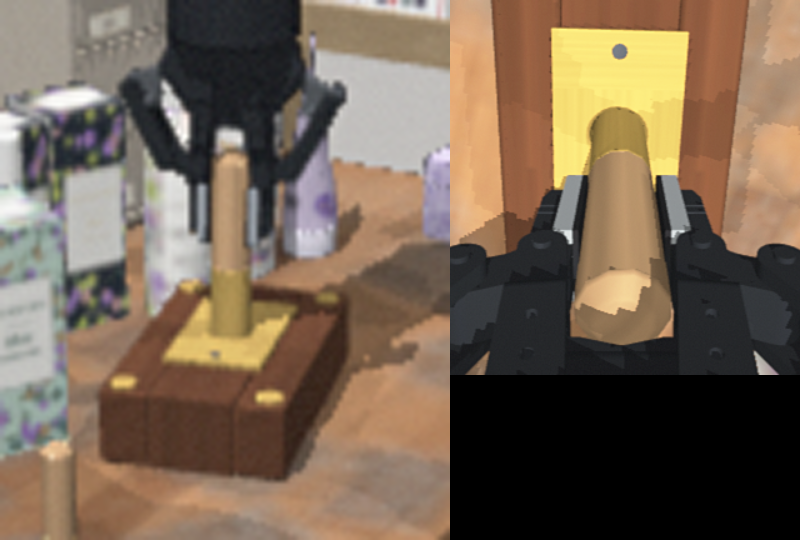

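{"method": "servo_tool", "body": {
  "deltas": "0 0 0 0 -1; 2 0 0 0 -1; 3 0 0 0 -1; 3 0 0 0 -1; 0 0 0 0 -1",
  "force": 50
}}

```text
time_s: 25.7
ee_pos: [495.0, -34.0, 103.1]
eef_rot: [3.111, -0.002, 0.329]
force: [0.3, -2.1, -0.5]
opening: 22.5
```

```bash
python3 look.py l22
```

```text
t 25.7 [495.  -34.  103.1] [ 3.111e+00 -2.000e-03  3.290e-01] F [ 0.3 -2.1 -0.5] M [-0.5   0.12  0.01] op 22.5
side crop origin 252 140
```

View pics/l22.png

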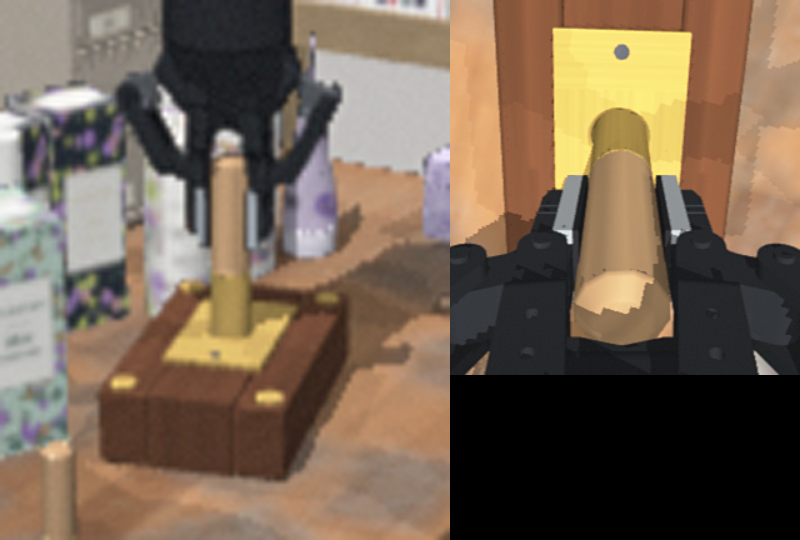

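```bash
for th in -2 1 4; do python3 ov.py l22 252 140 $th 88; done; python3 - <<'E'
import cv2,numpy as np
o=[]
for t in ('-2','1','4'):
    a=cv2.imread(f'pics/ov_l22_{t}.png'); o+=[a[130:400,170:290],a[70:340,560:690]]
cv2.imwrite('pics/cmp.png',cv2.resize(np.hstack(o),(800,290)))
E
```

```text
(no output)
```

View pics/cmp.png

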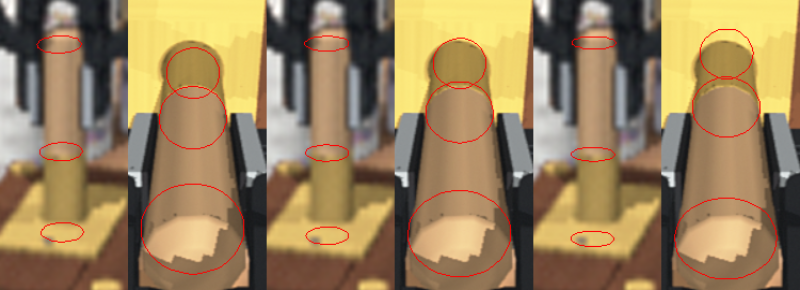

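{"method": "servo_tool", "body": {
  "deltas": "0 0 1 0 -1; 0 0 1 0 -1; 0 0 1.5 0 -1; 0 0 1.5 0 -1; 0 0 1.5 0 -1",
  "force": 25
}}

```text
time_s: 26.3
ee_pos: [495.1, -33.9, 96.3]
eef_rot: [3.111, -0.002, 0.329]
force: [-3.7, -2.9, 1.4]
opening: 22.6
```

{"method": "servo_tool", "body": {
  "deltas": "-0.4 0 1.2 0 -1; -0.4 0 1.2 0 -1; 0 0 1.2 0 -1; 0 0 1.2 0 -1; 0 0 1 0 -1",
  "force": 25
}}

```text
time_s: 26.8
ee_pos: [495.0, -34.0, 90.0]
eef_rot: [3.111, -0.004, 0.329]
force: [-2.8, -3.1, 2.0]
opening: 22.9
```

```bash
python3 look.py l23
```

```text
t 26.8 [495. -34.  90.] [ 3.111 -0.004  0.329] F [-2.8 -3.1  2. ] M [-0.66  0.55 -0.02] op 22.9
side crop origin 252 145
```

View pics/l23.png

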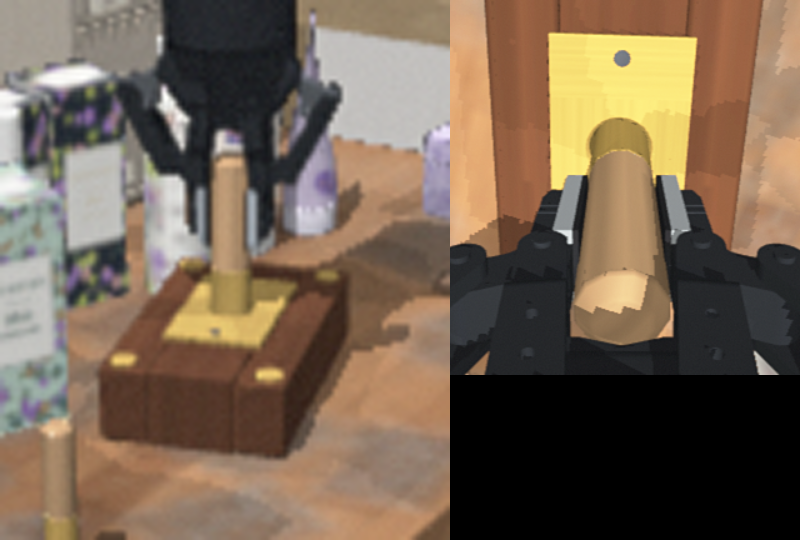

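{"method": "servo_tool", "body": {
  "deltas": "-0.4 0 1.2 0 -1; -0.3 0 1.2 0 -1; 0 0 1.2 0 -1; 0 0 1 0 -1; 0 0 0.8 0 -1",
  "force": 25
}}

```text
time_s: 27.4
ee_pos: [494.9, -34.1, 84.3]
eef_rot: [3.112, -0.005, 0.328]
force: [-2.9, -2.8, -0.0]
opening: 23.1
```

{"method": "servo_tool", "body": {
  "deltas": "0 0 0.8 0 -1; 0 0 0.8 0 -1; 0 0 0.8 0 -1; 0 0 0.8 0 -1; 0 0 0.5 0 -1",
  "force": 25
}}

```text
time_s: 27.9
ee_pos: [494.9, -34.1, 80.2]
eef_rot: [3.112, -0.005, 0.328]
force: [-2.0, -2.2, 1.6]
opening: 22.6
```

```bash
python3 look.py l24
```

```text
t 27.9 [494.9 -34.1  80.2] [ 3.112 -0.005  0.328] F [-2.  -2.2  1.6] M [-0.57  0.46 -0.05] op 22.6
side crop origin 252 148
```

View pics/l24.png

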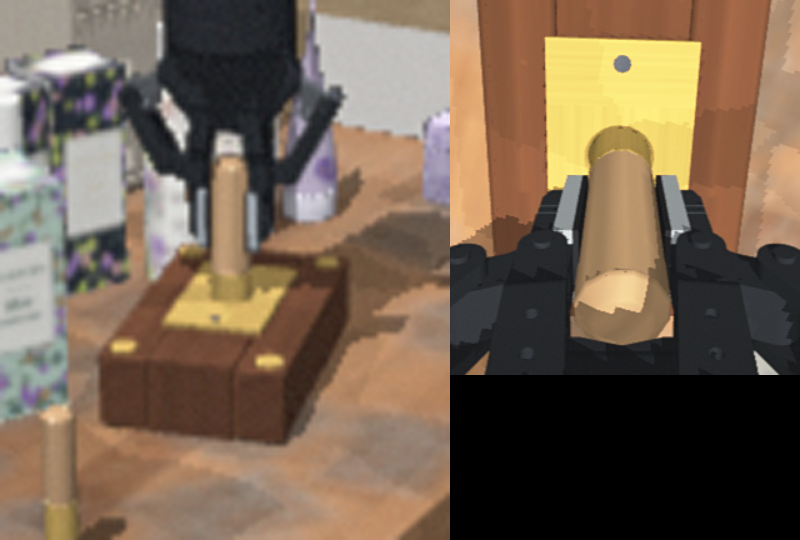

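{"method": "servo_tool", "body": {
  "deltas": "0 0 0.7 0 -1; 0 0 0.7 0 -1; 0 0 0.7 0 -1; 0 0 0.7 0 -1; 0 0 0.7 0 -1",
  "force": 25
}}

```text
time_s: 28.5
ee_pos: [494.9, -34.1, 77.1]
eef_rot: [3.112, -0.005, 0.328]
force: [-4.2, -0.8, 5.8]
opening: 22.5
```

{"method": "servo_tool", "body": {
  "deltas": "0 0 0.7 0 -1; 0 0 0.7 0 -1; 0 0 0.7 0 -1; 0 0 0.7 0 -1; 0 0 0.7 0 -1",
  "force": 40
}}

```text
time_s: 29.0
ee_pos: [495.0, -34.1, 76.8]
eef_rot: [3.112, -0.004, 0.328]
force: [-4.5, -1.0, 7.0]
opening: 22.3
```

```bash
python3 look.py l25
```

```text
t 29.0 [495.  -34.1  76.8] [ 3.112 -0.004  0.328] F [-4.5 -1.   7. ] M [-0.51  0.94  0.01] op 22.3
side crop origin 252 149
```

View pics/l25.png

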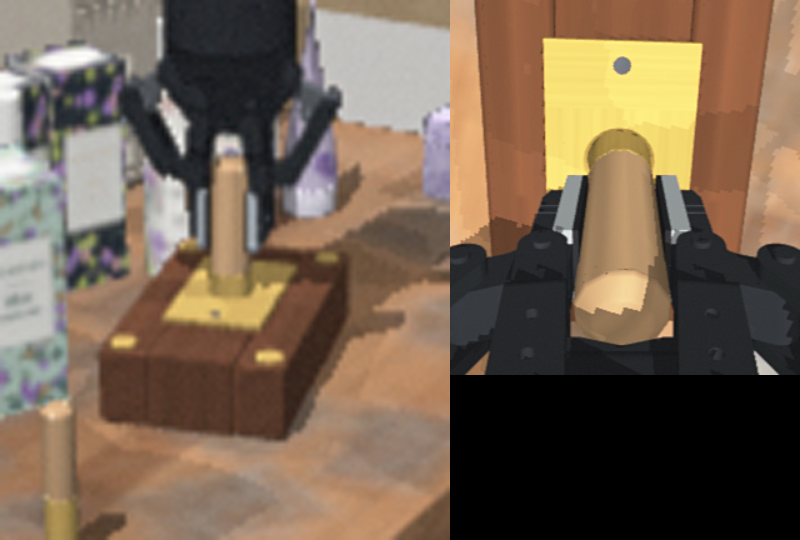

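```bash
python3 - <<'E'
from h import *
from cell import arm
i=arm.camera_info('side')
im=arm.capture('side')[:,:,::-1]; cv2.imwrite('pics/s26.png',im)
C=-cam(i)[1].T@cam(i)[2]; H=np.array([493.3,-32,0]); d=(C-H)[:2];d/=np.linalg.norm(d)
big=cv2.resize(im[155:235,270:340],None,fx=7,fy=7,interpolation=cv2.INTER_CUBIC)
for z,c in [(49,(0,0,255)),(63,(255,0,0)),(58,(0,255,0)),(127,(255,0,255))]:
    q=np.array([(proj(i,H+[12*np.cos(t),12*np.sin(t),z])-[270,155]+.5)*7 for t in np.linspace(0,6.28,60)]);cv2.polylines(big,[q.astype(int)],1,c,1)
q=np.array([(proj(i,H+[12.75*np.cos(t),12.75*np.sin(t),49])-[270,155]+.5)*7 for t in np.linspace(0,6.28,60)])
cv2.imwrite('pics/s26c.png',big)
E
```

```text
(no output)
```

View pics/s26c.png

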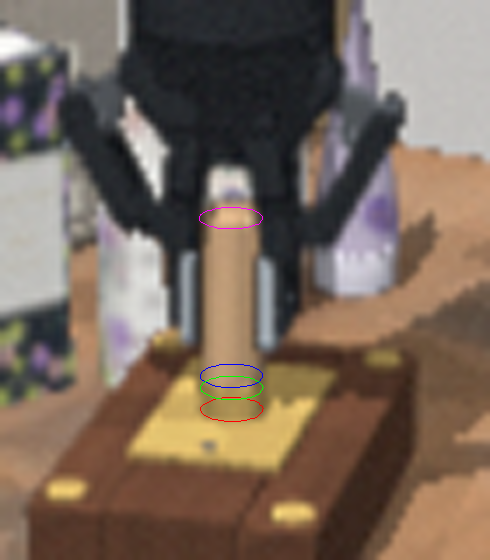

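{"method": "servo_tool", "body": {
  "deltas": "0 0 -0.5 0 -1; 0 0 -0.4 0 -1; 0 0 0 0 -1; 0 0 0 0 -1; 0 0 0 0 -1",
  "force": 40
}}

```text
time_s: 29.65
ee_pos: [495.0, -34.0, 77.5]
eef_rot: [3.112, -0.004, 0.328]
force: [-2.3, -1.4, 1.3]
opening: 22.5
```

{"method": "servo_tool", "body": {
  "deltas": "0 0 0 0 -0.35; 0 0 0 0 -0.2; 0 0 0 0 0.1; 0 0 0 0 0.1; 0 0 0 0 0.1",
  "force": 20
}}

```text
time_s: 30.15
ee_pos: [497.5, -32.5, 77.9]
eef_rot: [3.113, -0.01, 0.327]
force: [0.3, -0.5, 0.1]
opening: 46.9
```

```bash
python3 look.py l27
```

```text
t 30.15 [497.5 -32.5  77.9] [ 3.113 -0.01   0.327] F [ 0.3 -0.5  0.1] M [-0.01 -0.01  0.02] op 46.9
side crop origin 251 149
```

View pics/l27.png

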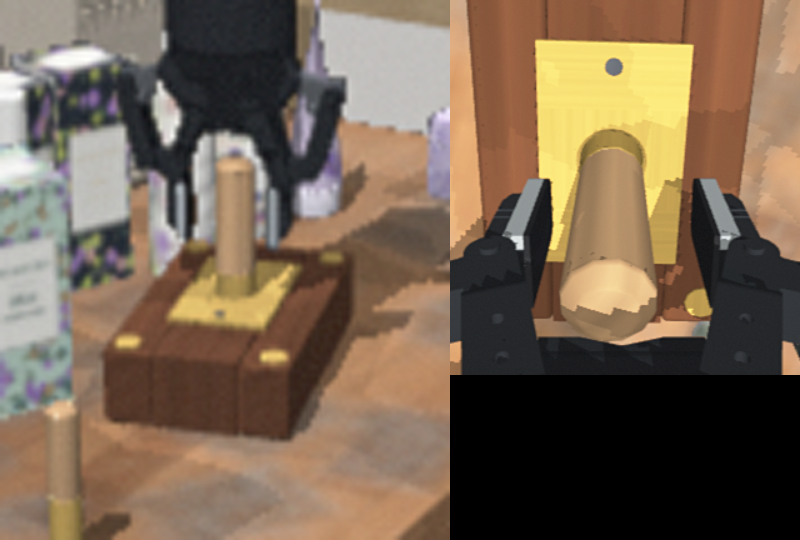

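{"method": "servo_tool", "body": {
  "deltas": "-2 0 -5 0 0.1; 0 0 -12 0 0.1; 0 0 -18 0 0.1; 0 0 -20 0 0.1; 0 0 -20 0 0.1"
}}

```text
time_s: 30.75
ee_pos: [491.1, -31.2, 154.5]
eef_rot: [3.116, -0.004, 0.327]
force: [0.3, -0.2, 0.8]
opening: 46.9
```

{"method": "servo_tool", "body": {
  "deltas": "0 -5 -22 0 0.1; 0 -12 -22 0 0.1; 0 -15 -18 0 0.1; 0 -10 -8 0 0.1; 0 0 0 0 0.1"
}}

```text
time_s: 31.25
ee_pos: [478.9, 11.0, 235.2]
eef_rot: [3.112, -0.016, 0.325]
force: [-0.2, 0.3, -0.4]
opening: 47.2
```

```bash
python3 - <<'E'
from h import *
from cell import arm
s=arm.state();print(s['time_s'],s['ee_pos'],s['eef_rot'],s['force'])
i=arm.camera_info('side')
im=arm.capture('side')[:,:,::-1].copy(); w=arm.capture('wrist')[:,:,::-1].copy(); t=arm.capture('top')[:,:,::-1]
H=np.array([493.3,-32,0])
big=cv2.resize(im[130:270,180:360],None,fx=4.4,fy=4.4,interpolation=cv2.INTER_CUBIC); b2=big.copy()
for z,c in [(49,(0,0,255)),(63,(255,0,0)),(133,(255,0,255))]:
    q=np.array([(proj(i,H+[12*np.cos(a),12*np.sin(a),z])-[180,130]+.5)*4.4 for a in np.linspace(0,6.28,60)]);cv2.polylines(b2,[q.astype(int)],1,c,1)
cv2.imwrite('pics/f1.png',big);cv2.imwrite('pics/f2.png',b2[40:,300:]);cv2.imwrite('pics/f3.png',w);cv2.imwrite('pics/f4.png',t)
E
```

```text
31.25 [478.87823546  11.03675079 235.15405233] [ 3.11183516 -0.01571519  0.32548015] [-0.17692281  0.28997094 -0.41524968]
```

View pics/f1.png

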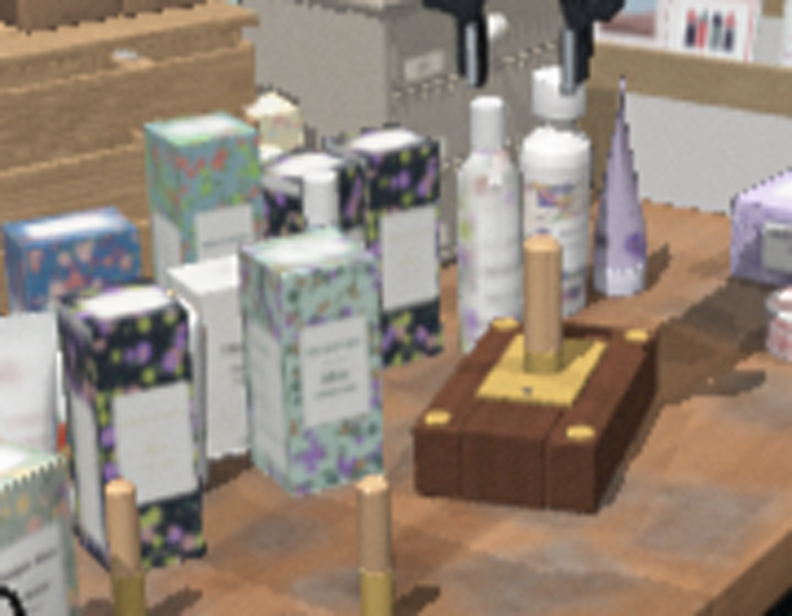

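View pics/f2.png

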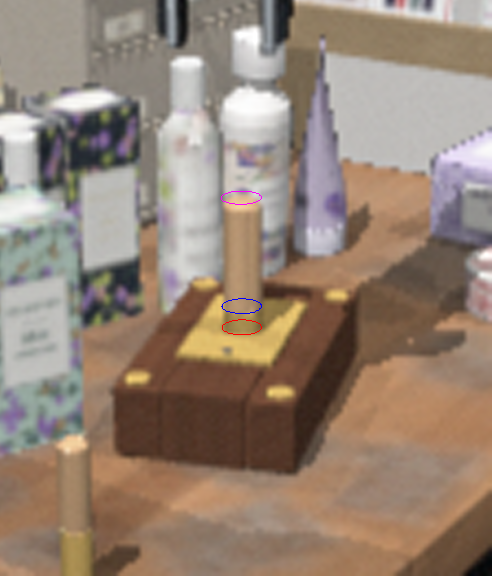

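View pics/f3.png

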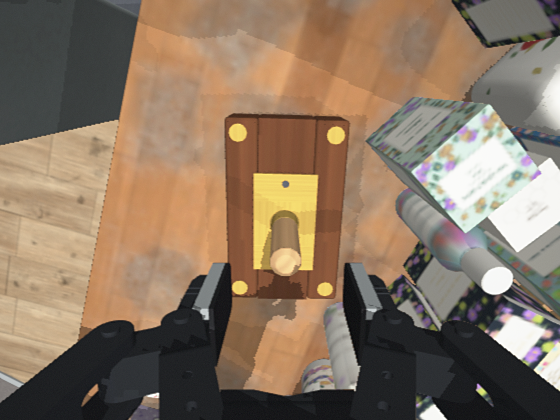

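```bash
python3 -c "
from cell import arm
print(arm.sign_off())"
```

```text
the job is handed in; nothing more can be done
None
```

The tallest of the three posts is in the brass socket, upright and standing free. I handed the job in at about 31.5 s of the 58 s allowed.

**What I did**
- **Lean:** The moves cannot tilt the gripper. I loosened the grip to 20 N, dragged the foot along the counter so the post turned between the pads, then gripped firmly again. The first try gave about 27°. I took it back by pushing the foot against the end of the stand (about 7 N at the end of the first push), which overshot to about 12°. A second drag gave 21.5° along the stand, which is what I used.
- **Hook and stand up:** The lower edge went into the hole with almost no force and touched the far wall. With the loose grip I then moved the gripper back along the stand until the post stood up in the mouth. A 3° sideways tilt also had to come out. That took the highest force I read on the stand, about 17 N against the 28 N limit.
- **Slide down:** It slid down until it stalled at about 8 N of downward load. I eased the pressure before opening the fingers, then backed the arm away.

**Last checks**
- In the side picture, the top of the post and the brass line sit where they should for 36 mm deep, within about 1 mm. The post looks upright.
- The wrist force reads about 0, and the arm is well clear of the post.
- I judged the other goods by eye in the last side and wrist pictures. Those shown looked undisturbed, but not all of the goods were in view, and I saved a last top view without looking at it.

**What went less well**
- The first grasp slid the post about 10 mm along the counter and sat too high, so I took hold again lower down.
- Forces were read only at the end of each half-second move, so short peaks in between were not seen.

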